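Unload the humidity chamber and ready it for the next run

ROBOT

A 6-joint arm with a two-finger parallel gripper is mounted at the origin on a cart in front of the work surface, level with it; the furniture and walls round the work are solid. World frame = base frame: x ahead of the robot, y to its left, z up, the work surface at z = 0. Lengths are in mm, angles in rad, forces in N, time in s.
With the tool pointing down it reaches from about 300 to 775 mm from the base axis. Payload 14.6 kg.
Tool frame: the origin (TCP) lies at the very end of the fingers, on their centre line; the grasp point (between the pads) lies ctrl.hold_point_z behind it (ctrl.hold_point_z is the distance from the TCP to the grasp point, in mm); z points along the fingers, y is the line along which they close (so a half turn about z gives the same grasp; the last joint's range is limited). The gripper opens to 85 mm and grips with 20 to 120 N. Pads are 22 mm wide; open, the fingers measure 114 mm over their backs; the gripper's body (76 mm by 85 mm) begins 54 mm behind the grasp point. The pads swing forward as they close: fully open they stand 13 mm farther back than shut.
Start: joints at [-1.266, 0.3, 1.521, -0, 1.321, -0.067], TCP at [199.804, -512.414, 231.281] pointing down, gripper open.
Joint ranges: [-3.03, 3.03], [-0.79, 2.21], [0.23, 2.52], [-1.04, 4.18], [0, 3.07], [-2.55, 2.55]. Speed limits (rad/s): [2.22, 2.22, 2.57, 3.14, 3.14, 3.14].

INTERFACE

Orientations are given as a unit quaternion [x, y, z, w].
In Python, from workcell import ctrl gives the robot as it stands.
- The arm moves only by the shell command python3 jog.py [OPENING] [FORCE], which reads ROWS from standard input. ROWS is one flat JSON list of numbers that holds 1 to 5 rows one after another, with no inner brackets; each row has 4 numbers: dx, dy, dz in mm, then a turn about the tool's z in rad; each row shifts and turns the commanded pose from where the row before left it, along the tool's axes as they then stand; what a row does not reach is not made up. A row lasts 1/12 s, in which the tool goes at most 41.7 mm and 0.125 rad, less where a joint would pass 70% of its speed; a pose out of reach is approached as far as the arm can. OPENING is the finger opening in mm, set as the command begins (- or left out keeps the last). The fingers move at their own pace and stop on an object; FORCE is the grip in N (left out, the last holds). Time passes only in rows, so rows that do not move let the fingers close. It prints the time, the measured TCP pose, the force, the opening and the grip force at its end. Input that does not fit is refused with a message, and nothing moves.
- ctrl.read_state(): the state, without advancing time (a new reading comes with each control period).
- ctrl.snapshot(name): name is "side" or "top" or "wrist"; returns a dict with "img" (420x560x3 uint8, red, green, blue), "fovy" (degrees; the focal length in pixels is half the picture's height over the tangent of half this angle, whatever the lens; pixels are square), "cx", "cy" (the principal point, pixels), "extrinsics" (4x4, takes a point from camera to world coordinates); the wrist camera has in their place "mount" (4x4, takes a point from camera to tool coordinates, whose origin is the TCP and whose axes are the flange's). Camera axes: x right, y down, z forward; pixel columns grow to the right and rows downward; lengths in mm; the calibration is good to about 2 mm. A picture is of the moment at which its call begins: read the wrist's pose just before it. There is no depth.
- ctrl.close_job(): hands the job in; it is judged then, once.
The state is a dict: "time": time; "joint_positions": joint angles; "joint_velocities": joint speeds; "effort": joint torques, N m; "ee_pos": TCP position; "tcp_rot": TCP orientation; "ft_force": force on the tool from outside, world axes, zero at the start; "torque": the same for the moment, N m; "gripper_width": finger opening in mm; "grip_force": force on a finger pad.
Only numpy, scipy, OpenCV 4.12 (cv2) and the standard library are available. Lean on these libraries where they do the work, as an engineer would, in place of code of your own. Each camera call takes 0.05 s, during which the arm holds its last target. There are 200 camera calls.

TASK

The humidity run on the tinted plaster bars is over. Press in the orange release tab on the chamber's front and swing the clear cover up out of its frame until it stands open, then put every bar back in the rack, lying flat in the pocket with the plate of its own colour. When the chamber is empty, close the cover until it snaps flush, and only then push the blue mister cap fully down and let it spring back up; do not disturb the pigment jar, the dropper bottle or the scrap bowl.

Things in the scene. Friction and masses are not known exactly. Their poses are not given: they have to be found in the camera images.
- chamber: humidity chamber, a white box fixed to the bench: 180 mm along its x, 262 mm along its y, rim 60 mm high, walls 6 mm, inner floor 12 mm above the bench; a steel rail 8 mm high fences 100 x 200 mm of the floor. Origin at the centre of its underside; x from the front (tab, dial) to the hinge, y to its left, away from the mister. The tab's catch, 22 mm wide, reaches 20 mm in from the front wall
- tab (a joint): orange release tab, 44 mm wide, 24 mm high, middle of the chamber's front. Travel in m along the chamber's x: 0 out, 0.009 fully in; sprung, 1.5 N at first, 4 N fully in. Past about 0.005 the catch frees the cover, which two sprung pins lift about 16 mm at the front; the tab returns when let go and the cover stays up
- tab_face (a point): middle of the front face of the release tab; moves with it
- cover (a joint): clear cover in a grey frame, 178 x 262 x 6 mm, hinged at the chamber's far edge, top 67 mm above the bench when shut. Angle in rad: 0 shut, about 0.1 popped up, 1.57 upright, 2.1 leaning back at its stop. Stiff hinge (0.15 N m), stays where left. Shutting takes 8 to 12 N down at the grip over the last 16 mm, until the catch snaps over it
- cover_grip (a point): centre of the orange grip on the cover near its front edge: a block 14 mm along the cover's x, 36 mm along its y, 20 mm high, its top 10 mm from this point. 160 mm from the hinge line and 17 mm above it when shut; on the side away from the robot when the cover stands open. Its axes are the cover's: x to the hinge, z out of the cover's top
- cover_hinge (a point): middle of the hinge line of the cover, 60 mm above the bench; the cover turns about its y axis, front edge upward
- mister (a joint): blue press cap of the mister bottle at the chamber's right side. Travel in m straight down: 0 up, 0.010 fully down. Sprung: 3 N at the start, 8 N fully down
- mister_top (a point): middle of the top of the blue press cap (30 mm across, 142 mm above the bench when up; the bottle under it is 50 mm across)
- rack: wooden sample rack fixed to the bench, 250 mm along its y, about 110 mm along its x, 16 mm high, with four pockets side by side 56 mm apart. Each pocket is 68 mm along x, 34 mm along y and 8 mm deep, and has a plate of its colour before it on the low front ledge. Origin at the centre of its underside
- slot_red (a point): middle of the floor (8 mm above the bench) of the rack pocket with the red plate; x along the pocket
- slot_yellow (a point): middle of the floor (8 mm above the bench) of the rack pocket with the yellow plate; x along the pocket
- slot_green (a point): middle of the floor (8 mm above the bench) of the rack pocket with the green plate; x along the pocket
- slot_blue (a point): middle of the floor (8 mm above the bench) of the rack pocket with the blue plate; x along the pocket
- bar_red: red tinted plaster sample bar, 56 mm along its x, 24 x 24 mm across, 45 g, origin at its centre; any of its four long faces may lie down. At the start it lies on the chamber floor, long side roughly along the chamber's x, about 56 mm from its neighbour. May be absent
- bar_yellow: yellow tinted plaster sample bar, 56 mm along its x, 24 x 24 mm across, 45 g, origin at its centre; any of its four long faces may lie down. At the start it lies on the chamber floor, long side roughly along the chamber's x, about 56 mm from its neighbour. May be absent
- bar_green: green tinted plaster sample bar, 56 mm along its x, 24 x 24 mm across, 45 g, origin at its centre; any of its four long faces may lie down. At the start it lies on the chamber floor, long side roughly along the chamber's x, about 56 mm from its neighbour. May be absent
- bar_blue: blue tinted plaster sample bar, 56 mm along its x, 24 x 24 mm across, 45 g, origin at its centre; any of its four long faces may lie down. At the start it lies on the chamber floor, long side roughly along the chamber's x, about 56 mm from its neighbour. May be absent
- pigment_red: spice-jar of pigment with a red cap, 45 mm across, 106 mm high, standing on the bench; origin under its centre. Bystander
- dropper_amber: amber dropper bottle, 33 mm across, 102 mm high, standing on the bench; origin under its centre. Bystander
- scrap_bowl: small steel bowl with coloured scraps, 83 mm across, 66 mm high, on the bench; origin under its centre. Bystander

How it is judged:
By the outcome, as a careful person would: the job done as asked, in the order asked, and still so for the second after the job is handed in, with the robot touching nothing.
Of bar_red, bar_yellow, bar_green, bar_blue only 2 to 4 are there at a start; the rules pass over those that are not, and their reading is None.
At some moment in a run one of bar_red, bar_yellow, bar_green, bar_blue may be knocked a few centimetres aside while the robot is not near it.
Once in a run the grip may slacken for a moment while it holds something.
It also fails if it takes over 210 s, if anything falls off the work surface, if the arm or the gripper's body presses on something with over 40 N, if the wrist force passes 120 N, or if a joint passes its speed limit or range.

## Working session

There is one attempt and no reset: what is moved stays moved. The work goes in short steps, Python scripts to look and compute and a shell command to move; the robot and the scene stay as the last step left them, time stands still between calls to the robot, and variables do not carry over. Pictures are saved under pics/ and viewed, at most 14 in all, crops included, and the job is handed in when it is done.

```bash
ls; mkdir -p pics
python3 - <<'E'
from workcell import ctrl
import cv2,numpy as np
s=ctrl.read_state();print(s['ee_pos'],s['tcp_rot'],ctrl.hold_point_z)
for n in('top','side'):
    d=ctrl.snapshot(n);cv2.imwrite(f'pics/{n}0.png',d['img'][:,:,::-1]);print(n,d['fovy'],d['cx'],d['cy'],np.round(d['extrinsics'],3).tolist())
d=ctrl.snapshot('wrist');print(d['fovy'],d['cx'],d['cy'],np.round(d['mount'],3).tolist())
E
```

```text
jog.py
pics
workcell.py
[ 199.73959356 -512.19411692  230.71713689] [ 9.82768493e-01  1.84839789e-01 -7.39380999e-05 -5.80317500e-04] 18.700000000000003
top 44.88152550400914 284.5740322665592 208.4823405312868 [[0.016, -0.996, 0.083, 382.89], [-1.0, -0.015, 0.006, 141.827], [-0.005, -0.083, -0.997, 1762.018], [0.0, 0.0, 0.0, 1.0]]
side 53.02409423341751 283.1335541220622 207.39575625518094 [[-0.857, -0.185, 0.48, -154.778], [-0.515, 0.297, -0.804, 1219.808], [0.007, -0.937, -0.35, 593.19], [0.0, 0.0, 0.0, 1.0]]
61.16339651540738 273.9618238191129 209.0878467396016 [[0.001, -0.965, -0.261, 65.857], [1.0, 0.0, 0.001, 0.465], [-0.001, -0.261, 0.965, -142.403], [0.0, 0.0, 0.0, 1.0]]
```
View pics/top0.png

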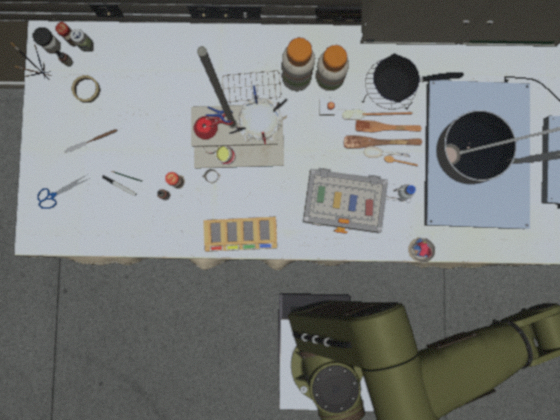

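View pics/side0.png

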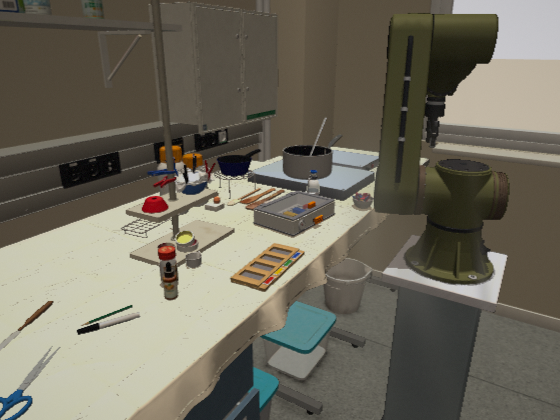

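Create h.py:
```python
import numpy as np, cv2
from scipy.spatial.transform import Rotation as R
from workcell import ctrl
def snap(n,fn=None):
    s=ctrl.read_state(); d=ctrl.snapshot(n)
    if n=='wrist':
        T=np.eye(4);T[:3,:3]=R.from_quat(s['tcp_rot']).as_matrix();T[:3,3]=s['ee_pos'];E=T@np.array(d['mount'])
    else: E=np.array(d['extrinsics'])
    d['E']=E; d['f']=210/np.tan(np.radians(d['fovy'])/2)
    if fn: cv2.imwrite('pics/'+fn,d['img'][:,:,::-1]); np.savez('pics/'+fn+'.npz',E=E,f=d['f'],cx=d['cx'],cy=d['cy'],img=d['img'])
    return d
def load(fn): return np.load('pics/'+fn+'.npz')
def ray(d,u,v):
    return d['E'][:3,3], d['E'][:3,:3]@np.array([(u-d['cx'])/d['f'],(v-d['cy'])/d['f'],1])
def p2w(d,u,v,z):
    o,r=ray(d,u,v); return np.round(o+r*(z-o[2])/r[2],1)
def w2p(d,p):
    q=d['E'][:3,:3].T@(np.array(p)-d['E'][:3,3]); return np.round([d['cx']+d['f']*q[0]/q[2],d['cy']+d['f']*q[1]/q[2]],1)
def totool(v):
    "world displacement -> tool axes"
    return np.round(R.from_quat(ctrl.read_state()['tcp_rot']).inv().apply(v),1)
```

Run:
```python
from h import *
d=snap('top')
cv2.imwrite('pics/c.png',cv2.resize(d['img'][150:270,190:450,::-1],None,fx=3,fy=3,interpolation=cv2.INTER_CUBIC))
for n,u,v,z in [('tab',342,226,40),('chLF',304,224,60),('chRF',383,231,60),('chLB',311,170,67),('chRB',386,178,67),('mist',408,191,142),('rackL',204,248,8),('rackR',277,248,8),('red',369,207,24)]: print(n,p2w(d,u,v,z))
```

```text
tab [470.  -43.1  40. ]
chLF [473.7  86.3  60. ]
chRF [ 454.4 -178.1   60. ]
chLB [655.6  65.3  67. ]
chRB [ 632.3 -186.8   67. ]
mist [ 580.3 -242.7  142. ]
rackL [388.4 427.6   8. ]
rackR [392.4 176.4   8. ]
red [ 537.5 -136.9   24. ]
```

View pics/c.png

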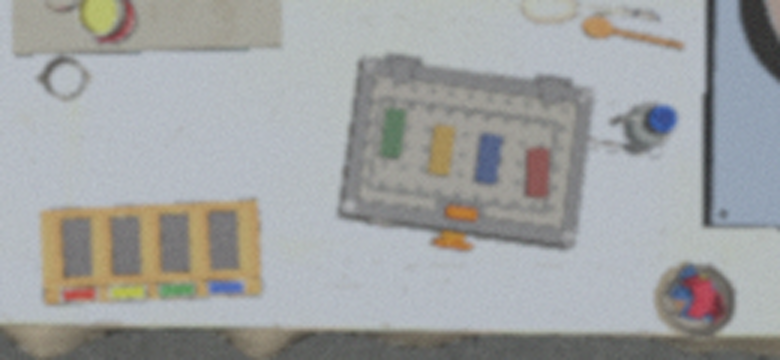

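```bash
echo '[27, -25, -7, 0, 27, -25, -7, 0, 27, -25, -7, 0, 27, -25, -7, 0, 27, -25, -7, 0]' | python3 jog.py 0 30
echo '[27, -25, -7, 0, 27, -25, -7, 0, 27, -25, -7, 0, 27, -25, -7, 0, 27, -25, -7, 0]' | python3 jog.py
echo '[27, -25, -7, 0, 27, -25, -7, 0, 27, -25, -7, 0, 27, -25, -7, 0, 0, 0, 0, -0.12]' | python3 jog.py
echo '[0, 0, 0, -0.12, 0, 0, 0, -0.12, 0, 0, 0, -0.12, 0, 0, 0, -0.12, 0, 0, 0, -0.12]' | python3 jog.py
echo '[0, 0, 0, -0.12, 0, 0, 0, -0.12, 0, 0, 0, -0.12, 0, 0, 0, -0.12, 0, 0, 0, -0.12]' | python3 jog.py
echo '[0, 0, 0, -0.12, 0, 0, 0, -0.12, 0, 0, 0, -0.12, 0, 0, 0, -0.12, 0, 0, 0, -0.12]' | python3 jog.py
echo '[0, 0, 0, -0.12, 0, 0, 0, -0.12, 0, 0, 0, -0.12, 0, 0, 0, -0.12, 0, 0, 0, -0.12]' | python3 jog.py
echo '[0, 0, 0, -0.12, 0, 0, 0, -0.04, 0, 0, 0, 0, 0, 0, 0, 0]' | python3 jog.py
python3 - <<'E'
from h import *
snap('wrist','w1.png');s=ctrl.read_state();print(s['joint_positions'],s['joint_velocities'])
E
```

```text
time: 0.62
ee_pos: [280.4, -345.2, 266.4]
tcp_rot: [0.983, 0.185, -0.0, -0.0]
ft_force: [0.3, -0.4, 0.0]
gripper_width: 25.4
grip_force: 0.0
time: 1.03
ee_pos: [360.8, -179.7, 301.7]
tcp_rot: [0.983, 0.185, 0.0, 0.0]
ft_force: [0.4, -0.5, 0.1]
gripper_width: 0.3
grip_force: 0.0
time: 1.45
ee_pos: [426.5, -44.6, 330.3]
tcp_rot: [0.97, 0.241, 0.001, -0.0]
ft_force: [0.2, -1.8, -0.5]
gripper_width: -0.1
grip_force: 0.0
time: 1.87
ee_pos: [424.7, -48.9, 329.2]
tcp_rot: [0.853, 0.522, -0.0, -0.0]
ft_force: [0.6, -0.8, 0.1]
gripper_width: 0.0
grip_force: 0.0
time: 2.28
ee_pos: [424.7, -49.0, 329.2]
tcp_rot: [0.661, 0.751, -0.0, -0.0]
ft_force: [0.3, 0.6, -0.9]
gripper_width: -0.2
grip_force: 0.0
time: 2.7
ee_pos: [424.8, -49.0, 329.2]
tcp_rot: [0.41, 0.912, -0.0, -0.0]
ft_force: [-0.1, -0.4, 0.5]
gripper_width: 0.1
grip_force: 0.0
time: 3.12
ee_pos: [424.8, -49.0, 329.2]
tcp_rot: [0.122, 0.993, -0.0, -0.0]
ft_force: [0.3, -0.2, 0.2]
gripper_width: 0.1
grip_force: 0.0
time: 3.45
ee_pos: [424.8, -49.0, 329.2]
tcp_rot: [0.046, 0.999, 0.0, -0.0]
ft_force: [-0.4, -0.4, 0.1]
gripper_width: 0.1
grip_force: 0.0
[-2.00541691e-01 -4.16348166e-02  1.67996319e+00 -9.74383686e-07
  1.50338679e+00 -1.67953792e+00] [ 0.00029271  0.00155039 -0.00167233  0.00073037 -0.00072801 -0.00333143]
```

View pics/w1.png

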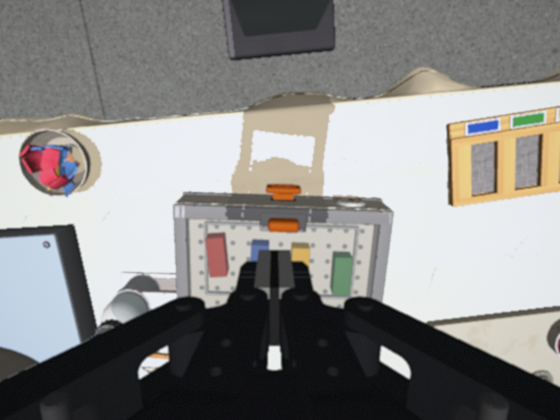

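Run:
```python
from h import *
d=load('w1.png')
cv2.imwrite('pics/c2.png',cv2.resize(d['img'][175:305,160:410,::-1],None,fx=3.2,fy=3.2,interpolation=cv2.INTER_CUBIC))
for n,u,v,z in [('tabL',267,186,40),('tabR',300,186,40),('grL',269,225,87),('grR',299,225,87),('FL',390,210,67),('FR',178,205,67),('red',217,255,36),('gr',342,272,36)]: print(n,p2w(d,u,v,z))
```

```text
tabL [445.3 -60.2  40. ]
tabR [449.  -19.6  40. ]
grL [481.  -60.5  87. ]
grR [484.1 -26.6  87. ]
FL [481.8  82.6  67. ]
FR [ 453.1 -165.6   67. ]
red [ 532.1 -134.8   36. ]
gr [571.3  28.   36. ]
```

View pics/c2.png

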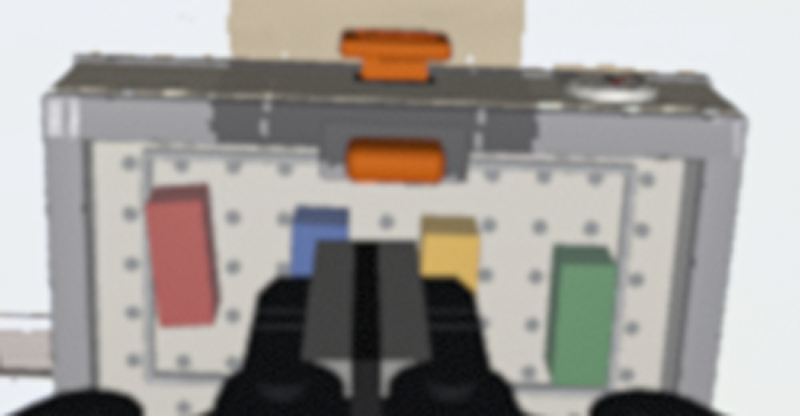

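Run:
```python
from h import *
d=load('w1.png')
g=lambda x,y,z:p2w(d,160+x/3.2,175+y/3.2,z)
for n,x,y,z in [('FR',43,97,67),('FL',746,122,67),('grR',348,170,87),('grL',444,172,87),('grtopback',396,183,87),('grfront bottom',396,140,67),('tabfaceTopR',342,32,48),('tabL',450,36,48),('railR',148,152,20),('railL',632,168,20),('dial',612,88,40)]: print(n,g(x,y,z))
```

```text
FR [ 452.9 -171.    67. ]
FL [486.   86.2  67. ]
grR [484.7 -61.1  87. ]
grL [488.5 -27.2  87. ]
grtopback [491.1 -44.5  87. ]
grfront bottom [481.2 -43.2  67. ]
tabfaceTopR [442.5 -60.   48. ]
tabL [447.7 -19.3  48. ]
railR [ 491.1 -146.3   20. ]
railL [516.4  53.9  20. ]
dial [475.8  42.8  40. ]
```

Run:
```python
from h import *
d=snap('side')
for z in (28,40,52): print(z,w2p(d,[445.2,-39.3,z]))
print(w2p(d,[487,-44.6,77]))
hsv=cv2.cvtColor(d['img'],cv2.COLOR_RGB2HSV)
m=((hsv[...,0]>4)&(hsv[...,0]<16)&(hsv[...,1]>170)&(hsv[...,2]>120)).astype(np.uint8);m[:190]=0;m[240:]=0
print(cv2.connectedComponentsWithStats(m)[2:])
print(totool(np.array([0,0,0])), ctrl.read_state()['ee_pos'])
```

```text
28 [319.7 219.9]
40 [319.8 216.8]
52 [320.  213.6]
[310.4 204.4]
(array([[     0,      0,    560,    420, 235152],
       [   214,    199,      5,      2,      7],
       [   241,    199,      9,      4,     20],
       [   309,    201,      6,      4,     12],
       [   315,    215,      6,      4,      9]], dtype=int32), array([[279.50175206, 209.50112268],
       [215.57142857, 199.57142857],
       [245.1       , 200.7       ],
       [311.16666667, 202.58333333],
       [317.66666667, 216.66666667]]))
[0. 0. 0.] [424.8069797  -48.99862037 329.26357784]
```

```bash
echo '[0, 0, 0, 0.033, 17, 12, 30, 0, 0, 0, 40, 0, 0, 0, 40, 0, 0, 0, 40, 0]' | python3 jog.py 0 30
echo '[0, 0, 40, 0, 0, 0, 40, 0, 0, 0, 40, 0, 0, 0, 23, 0, 0, 0, 0, 0]' | python3 jog.py
echo '[-10, 0, 0, 0, -10, 0, 0, 0, -4, 0, 0, 0, -4, 0, 0, 0, 0, 0, 0, 0]' | python3 jog.py
```

```text
time: 3.97
ee_pos: [409.1, -34.8, 178.0]
tcp_rot: [0.062, 0.998, -0.0, 0.001]
ft_force: [2.0, -0.1, 0.1]
gripper_width: 0.1
grip_force: 0.0
time: 4.38
ee_pos: [407.0, -34.6, 32.5]
tcp_rot: [0.062, 0.998, 0.0, -0.004]
ft_force: [0.1, -0.5, -0.6]
gripper_width: -0.2
grip_force: 0.0
time: 4.8
ee_pos: [437.8, -38.5, 37.2]
tcp_rot: [0.062, 0.998, -0.0, 0.001]
ft_force: [-0.2, -0.7, 0.1]
gripper_width: 0.1
grip_force: 0.0
```

```bash
echo '[-2, 0, 0, 0, -2, 0, 0, 0, 0, 0, 0, 0]' | python3 jog.py
echo '[-2, 0, 0, 0, -2, 0, 0, 0, 0, 0, 0, 0]' | python3 jog.py
echo '[-2, 0, 0, 0, -2, 0, 0, 0, 0, 0, 0, 0]' | python3 jog.py
```

```text
time: 5.05
ee_pos: [441.1, -38.9, 36.5]
tcp_rot: [0.061, 0.998, 0.0, -0.0]
ft_force: [-2.7, 0.5, 1.8]
gripper_width: -0.2
grip_force: 1.4
time: 5.3
ee_pos: [445.2, -39.4, 36.2]
tcp_rot: [0.061, 0.998, 0.0, -0.0]
ft_force: [-3.3, 0.8, 1.0]
gripper_width: 0.0
grip_force: 1.7
time: 5.55
ee_pos: [446.7, -39.5, 35.6]
tcp_rot: [0.061, 0.998, 0.0, -0.003]
ft_force: [-19.9, 1.2, 13.0]
gripper_width: 0.1
grip_force: 10.2
```

```bash
echo '[3, 0, 0, 0, 10, 0, 0, 0, 20, 0, -20, 0, 0, 0, -40, 0, 0, 0, -40, 0]' | python3 jog.py
echo '[0, 0, -40, 0, 0, 0, -40, 0, 0, 0, -20, 0, 0, 0, 0, 0]' | python3 jog.py
python3 - <<'E'
from h import *
d=snap('wrist','w2.png')
cv2.imwrite('pics/c3.png',cv2.resize(d['img'][150:350,100:460,::-1],None,fx=2.2,fy=2.2,interpolation=cv2.INTER_CUBIC))
E
```

```text
time: 5.97
ee_pos: [415.3, -35.7, 137.0]
tcp_rot: [0.061, 0.998, 0.0, -0.001]
ft_force: [0.6, -0.3, 0.7]
gripper_width: -0.4
grip_force: 0.0
time: 6.3
ee_pos: [418.3, -36.2, 241.1]
tcp_rot: [0.061, 0.998, -0.0, 0.005]
ft_force: [0.5, 0.2, 0.3]
gripper_width: -0.1
grip_force: 0.0
```

View pics/c3.png

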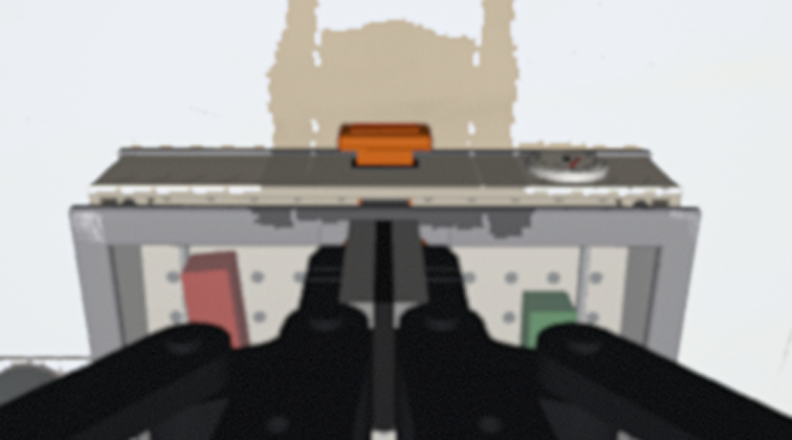

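```bash
echo '[-25, 0, 25, 0, -25, 0, 25, 0, -25, 1, 25, 0, 0, 0, 0, 0, 0, 0, 0, 0]' | python3 jog.py 64 25
```

```text
time: 6.77
ee_pos: [490.3, -44.0, 158.3]
tcp_rot: [0.061, 0.998, 0.0, -0.003]
ft_force: [-1.0, 0.3, 0.8]
gripper_width: 60.6
grip_force: 0.0
```

Run:
```python
from h import *
d=snap('wrist','w3.png')
hsv=cv2.cvtColor(d['img'],cv2.COLOR_RGB2HSV)
m=((hsv[...,0]>4)&(hsv[...,0]<16)&(hsv[...,1]>170)&(hsv[...,2]>120)).astype(np.uint8)
n,l,st,c=cv2.connectedComponentsWithStats(m)
for i in range(1,n):
    if st[i,4]>100: print(st[i],c[i],p2w(d,*c[i],98))
for z in(83,103):print(w2p(d,[489.7,-44.7,z]))
print(ctrl.read_state()['ee_pos'])
```

```text
[245 146  57  19 808] [273.14975248 153.81930693] [447.  -39.6  98. ]
[ 244  213   59   19 1076] [272.60687732 222.        ] [487.1 -44.9  98. ]
[273.5 219.1]
[273.4 228.7]
[490.37780077 -43.97038752 160.09448   ]
```

View pics/w3.png

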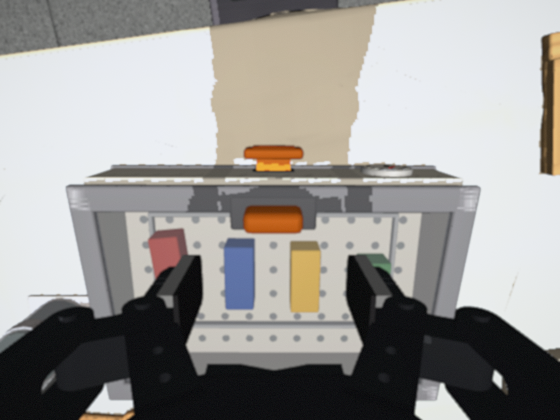

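```bash
echo '[-1, -1, 30, 0, 0, 0, 30, 0, 0, 0, 10, 0, 0, 0, 0, 0, 0, 0, 0, 0]' | python3 jog.py
echo '[0, 0, 0, 0, 0, 0, 0, 0, 0, 0, 0, 0, 0, 0, 0, 0, 0, 0, 0, 0]' | python3 jog.py 25 30
```

```text
time: 7.23
ee_pos: [492.1, -45.2, 92.7]
tcp_rot: [0.061, 0.998, -0.0, 0.001]
ft_force: [0.2, 0.4, 0.3]
gripper_width: 63.9
grip_force: 0.0
time: 7.65
ee_pos: [492.3, -45.0, 92.2]
tcp_rot: [0.061, 0.998, 0.0, 0.001]
ft_force: [-0.4, 4.0, 7.2]
gripper_width: 34.5
grip_force: 30.7
```

```bash
echo '[-3.3, 0, -11.6, 0, -3.4, 0, -11.6, 0, -5, 0, -11, 0, -5, 0, -11, 0, 0, 0, 0, 0]' | python3 jog.py
echo '[-6.5, 0, -10, 0, -6.8, 0, -10, 0, -8, 0, -8.7, 0, -8.1, 0, -8.6, 0, 0, 0, 0, 0]' | python3 jog.py
```

```text
time: 8.07
ee_pos: [509.6, -47.2, 138.3]
tcp_rot: [0.061, 0.998, 0.0, 0.001]
ft_force: [-0.2, 2.6, -1.3]
gripper_width: 34.8
grip_force: 31.0
time: 8.48
ee_pos: [538.5, -50.8, 174.5]
tcp_rot: [0.061, 0.998, 0.0, 0.001]
ft_force: [-0.5, 2.2, 1.2]
gripper_width: 34.7
grip_force: 31.5
```

```bash
echo '[-9.3, 0, -8, 0, -9.3, 0, -8, 0, -10.3, 0, -6.2, 0, -10.4, 0, -6.2, 0, 0, 0, 0, 0]' | python3 jog.py
echo '[-11, 0, -4.6, 0, -11.2, 0, -4.6, 0, -11.7, 0, -3, 0, -11.8, 0, -2.7, 0, 0, 0, 0, 0]' | python3 jog.py
```

```text
time: 8.9
ee_pos: [577.3, -55.7, 201.7]
tcp_rot: [0.061, 0.998, 0.0, -0.0]
ft_force: [0.1, 1.8, -1.0]
gripper_width: 34.4
grip_force: 32.3
time: 9.32
ee_pos: [622.4, -61.3, 216.2]
tcp_rot: [0.061, 0.998, 0.0, -0.001]
ft_force: [-0.2, 2.2, 0.5]
gripper_width: 34.3
grip_force: 30.9
```

```bash
echo '[-12, 0, -1.2, 0, -12, 0, -1, 0, -12, 0, 0.6, 0, -12, 0, 0.9, 0, 0, 0, 0, 0]' | python3 jog.py
echo '[-4, 0, 0.5, 0, 0, 0, 0, 0, 0, 0, 0, 0]' | python3 jog.py
```

```text
time: 9.73
ee_pos: [670.0, -67.3, 217.2]
tcp_rot: [0.061, 0.998, -0.0, 0.0]
ft_force: [0.8, -0.3, 3.6]
gripper_width: 33.5
grip_force: 29.5
time: 9.98
ee_pos: [673.0, -67.6, 217.0]
tcp_rot: [0.061, 0.998, -0.0, -0.0]
ft_force: [-0.1, 0.6, -1.6]
gripper_width: 33.4
grip_force: 30.0
```

```bash
echo '[0, 0, 0, 0, 0, 0, 0, 0, 0, 0, 0, 0, 0, 0, 0, 0]' | python3 jog.py 70 30
echo '[-3, 0, -25, 0, 0, 0, -35, 0, 0, 0, -40, 0, 0, 0, -20, 0, 0, 0, 0, 0]' | python3 jog.py
echo '[40, 0, 0, 0, 40, 0, 0, 0, 40, 0, 0, 0, 40, 0, 0, 0, 40, 0, 0, 0]' | python3 jog.py
echo '[20, 0, 0, 0, 20, 0, 0, 0, 0, 0, 0, 0, 0, 0, 0, 0]' | python3 jog.py
python3 - <<'E'
from h import *
snap('wrist','w4.png');print(ctrl.read_state()['ee_pos'])
E
```

```text
time: 10.32
ee_pos: [673.5, -67.6, 217.5]
tcp_rot: [0.061, 0.998, -0.0, 0.0]
ft_force: [-0.2, 0.5, -0.5]
gripper_width: 69.9
grip_force: 0.0
time: 10.73
ee_pos: [677.1, -68.0, 343.6]
tcp_rot: [0.061, 0.998, -0.0, 0.004]
ft_force: [0.6, -0.6, 0.7]
gripper_width: 69.9
grip_force: 0.0
time: 11.15
ee_pos: [477.9, -43.4, 336.5]
tcp_rot: [0.061, 0.998, 0.0, -0.0]
ft_force: [1.5, 1.4, 0.7]
gripper_width: 70.3
grip_force: 0.0
time: 11.48
ee_pos: [440.1, -38.8, 337.7]
tcp_rot: [0.061, 0.998, -0.0, 0.001]
ft_force: [-0.2, 0.2, 0.3]
gripper_width: 70.0
grip_force: 0.0
[440.60305923 -38.89943685 337.42779801]
```

View pics/w4.png

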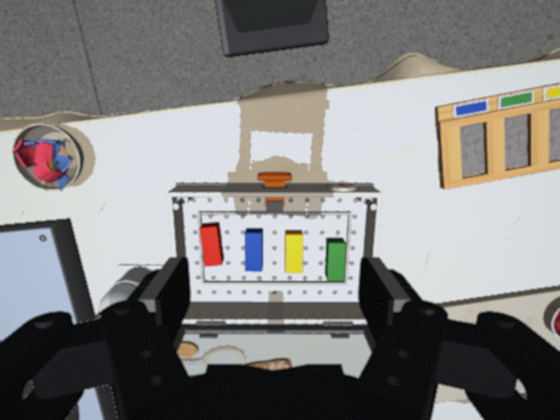

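```bash
cat >> h.py <<'E'
HUE={'red':[(0,6),(172,180)],'yellow':[(20,34)],'green':[(45,85)],'blue':[(105,130)]}
def bars(d,ztop=36,vmin=150,lo=250,hi=4000,roi=None):
    hsv=cv2.cvtColor(d['img'],cv2.COLOR_RGB2HSV)
    for c,hs in HUE.items():
        vm=vmin if c!='green' else vmin*0.7
        m=np.zeros(hsv.shape[:2],np.uint8)
        for a,b in hs: m|=((hsv[...,0]>=a)&(hsv[...,0]<=b)&(hsv[...,1]>140)&(hsv[...,2]>vm)).astype(np.uint8)
        n,l,st,ce=cv2.connectedComponentsWithStats(m)
        for i in range(1,n):
            if not lo<st[i,4]<hi: continue
            ys,xs=np.nonzero(l==i)
            W=np.array([p2w(d,x,y,ztop)[:2] for x,y in zip(xs,ys)],np.float32)
            (cx,cy),(w,h),a=cv2.minAreaRect(W)
            if w<h: a+=90; w,h=h,w
            a=(a+90)%180-90
            print(c,'c',round(cx,1),round(cy,1),'mean',W.mean(0).round(1),'size',round(w,1),round(h,1),'ang',round(a,1),'px',ce[i].round(),st[i,4])
E
python3 - <<'E'
from h import *
bars(load('w4.png'))
d=load('w4.png')
print(p2w(d,440,120,16),p2w(d,447,187,16))
for p in [(440,120),(447,187),(560,172)]: print(p2w(d,*p,16))
E
echo '[0, 40, 0, 0, 0, 40, 0, 0, 0, 40, 0, 0, 0, 40, 0, 0, 0, 40, 0, 0]' | python3 jog.py
echo '[0, 40, 0, 0, 0, 40, 0, 0, 10, 20, 0, 0, 0, 0, 0, 0, 0, 0, 0, 0]' | python3 jog.py
python3 - <<'E'
from h import *
snap('wrist','w5.png');print(ctrl.read_state()['ee_pos'])
E
```

```text
red c 398.1 -326.4 mean [ 397.  -325.7] size 46.7 26.9 ang -9.8 px [ 42. 161.] 622
red c 534.6 -136.8 mean [ 534.4 -136.6] size 53.6 23.0 ang -2.0 px [210. 246.] 637
yellow c 558.5 -27.1 mean [557.5 -27.6] size 54.7 21.4 ang -6.5 px [294. 253.] 610
blue c 549.7 -81.2 mean [549.2 -80.6] size 53.2 21.3 ang -7.5 px [253. 251.] 599
[409.3 176.   16. ] [497.5 185.2  16. ]
[409.3 176.   16. ]
[497.5 185.2  16. ]
[495.4 332.5  16. ]
time: 11.95
ee_pos: [465.5, 161.8, 336.8]
tcp_rot: [0.061, 0.998, -0.0, -0.0]
ft_force: [1.4, -1.6, -0.1]
gripper_width: 70.0
grip_force: 0.0
time: 12.37
ee_pos: [467.5, 261.2, 336.2]
tcp_rot: [0.06, 0.998, -0.0, -0.001]
ft_force: [-0.3, -1.0, 0.4]
gripper_width: 69.9
grip_force: 0.0
[467.66725598 260.25021028 336.58531715]
```

View pics/w5.png

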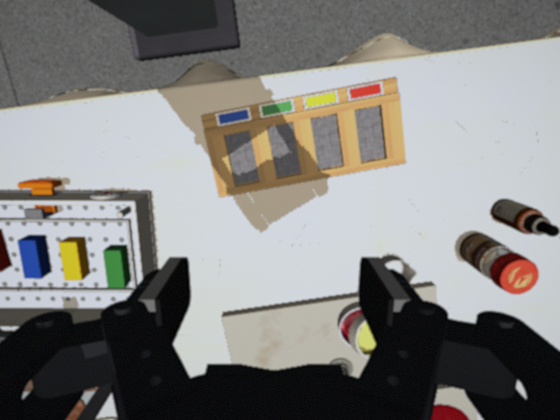

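Run:
```python
from h import *
d=load('w5.png')
cv2.imwrite('pics/c4.png',cv2.resize(d['img'][70:205,195:415,::-1],None,fx=3.6,fy=3.6,interpolation=cv2.INTER_CUBIC))
```

```text
(no output)
```

View pics/c4.png

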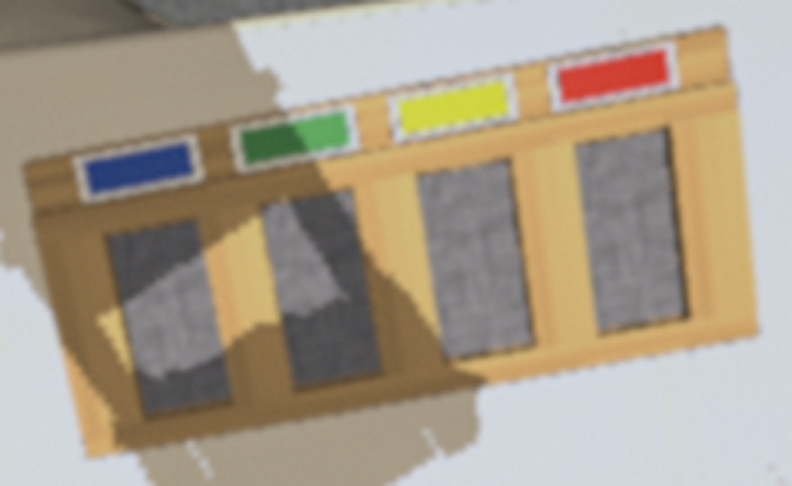

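Run:
```python
from h import *
d=load('w5.png')
g=lambda x,y,z:p2w(d,195+x/3.6,70+y/3.6,z)[:2]
a,b=g(88,457,16),g(757,333,16);v=b-a;print(a,b,np.linalg.norm(v),np.degrees(np.arctan2(-v[0],v[1])))
for n,P in {'red':[(577,147,16),(668,128,16),(687,318,8),(599,333,8)],'yel':[(418,175,16),(510,159,16),(531,346,8),(446,358,8)],'gre':[(264,205,16),(353,188,16),(381,372,8),(296,388,8)],'blue':[(107,238,16),(198,220,16),(231,403,8),(145,416,8)]}.items():
    Q=np.array([g(*p) for p in P]);print(n,Q.tolist(),Q.mean(0))
```

```text
[500.5 182.8] [483.9 430.3] 248.05606221175083 3.8371215921231983
red [[411.3, 369.7], [408.7, 401.4], [476.7, 407.8], [478.4, 375.4]] [443.775 388.575]
yel [[414.1, 313.8], [412.6, 346.2], [480.2, 350.3], [480.9, 318.8]] [446.95  332.275]
gre [[417.8, 258.9], [415.8, 290.7], [483.2, 294.4], [485.4, 262.4]] [450.55 276.6 ]
blue [[422.5, 202.2], [420.1, 235.1], [488.1, 237.6], [489.2, 205.0]] [454.975 219.975]
```

Run:
```python
from h import *
d=load('w4.png');print(cv2.cvtColor(d['img'],cv2.COLOR_RGB2HSV)[255:262:3,325:350:3].tolist())
d=load('w5.png');print(cv2.cvtColor(d['img'],cv2.COLOR_RGB2HSV)[265:268:3,105:130:3].tolist())
```

```text
[[[111, 18, 180], [60, 132, 120], [60, 124, 156], [60, 127, 155], [60, 127, 153], [61, 127, 154], [60, 131, 152], [39, 12, 149], [112, 13, 220]], [[0, 0, 136], [60, 136, 124], [60, 127, 154], [60, 128, 153], [60, 127, 154], [60, 127, 153], [60, 132, 151], [40, 10, 152], [108, 15, 221]], [[96, 9, 135], [60, 132, 129], [60, 124, 156], [60, 126, 154], [60, 128, 153], [60, 128, 152], [60, 132, 149], [40, 10, 153], [108, 13, 191]]]
[[[66, 62, 156], [60, 135, 136], [60, 130, 137], [60, 132, 137], [60, 134, 137], [60, 134, 137], [60, 148, 50], [62, 138, 35], [38, 9, 113]]]
```

```bash
sed -i 's/>140)/>100)/; s/vmin\*0.7/vmin*0.88/' h.py
python3 - <<'E'
from h import *
bars(load('w4.png'))
E
```

```text
red c 398.6 -326.7 mean [ 397.5 -326. ] size 48.0 27.4 ang -9.8 px [ 42. 161.] 640
red c 535.1 -137.1 mean [ 534.8 -136.9] size 54.5 23.4 ang -2.0 px [210. 246.] 663
yellow c 445.9 185.1 mean [443.6 186. ] size 55.4 12.0 ang 4.3 px [455. 148.] 307
yellow c 558.5 -27.6 mean [557.8 -27.8] size 54.8 23.0 ang -6.5 px [293. 253.] 677
green c 577.6 27.9 mean [577.2  28. ] size 51.2 21.5 ang -7.4 px [336. 261.] 572
blue c 549.7 -81.4 mean [549.3 -81.1] size 53.2 21.7 ang -7.6 px [253. 251.] 634
```

```bash
echo '[-19.7, -31, 14, 0, -19.7, -31, 14, 0, -19.7, -31, 14, 0, -19.7, -31, 14, 0, -19.7, -31, 14, 0]' | python3 jog.py 46 30
echo '[-19.7, -31, 14, 0, -19.7, -31, 14, 0, 0, 0, 30, 0, 0, 0, 0, 0, 0, 0, 0, 0]' | python3 jog.py
python3 - <<'E'
from h import *
d=snap('wrist','w6.png');print(ctrl.read_state()['ee_pos']);bars(d,hi=9000)
E
```

```text
time: 12.83
ee_pos: [546.7, 91.1, 266.8]
tcp_rot: [0.062, 0.998, -0.0, 0.0]
ft_force: [0.1, -0.1, -0.5]
gripper_width: 46.0
grip_force: 0.0
time: 13.25
ee_pos: [577.0, 27.0, 208.7]
tcp_rot: [0.062, 0.998, -0.0, -0.001]
ft_force: [-0.4, 0.5, 1.0]
gripper_width: 45.9
grip_force: 0.0
[577.57356317  27.68837314 210.36331502]
red c 535.5 -136.5 mean [ 535.  -136.4] size 55.6 23.3 ang -1.6 px [ 87. 165.] 1584
yellow c 466.1 185.8 mean [465.6 185.8] size 48.9 13.1 ang 3.9 px [452.  31.] 1023
yellow c 559.2 -27.2 mean [558.5 -27.2] size 54.4 22.6 ang -7.1 px [212. 176.] 1497
blue c 550.3 -80.6 mean [549.6 -80.6] size 53.5 22.6 ang -7.6 px [152. 173.] 1505
```

View pics/w6.png

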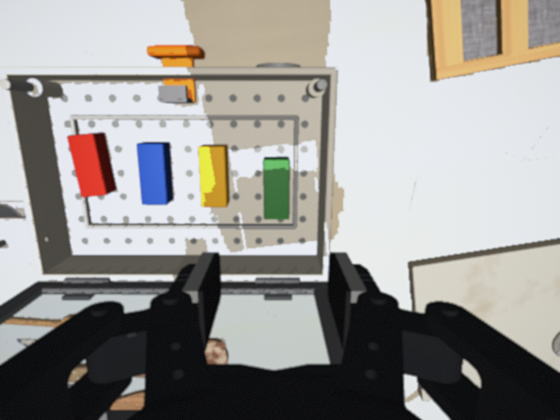

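Run:
```python
from h import *
d=load('w6.png');print(p2w(d,276.5,190.5,36),w2p(d,[577.3,28,36]))
h=cv2.cvtColor(d['img'],cv2.COLOR_RGB2HSV);print(h[150:226:3,276].tolist())
print(h[200,255:300:2].tolist())
```

```text
[578.9  28.4  36. ] [275.9 188.8]
[[111, 8, 232], [110, 9, 243], [106, 20, 192], [60, 132, 116], [60, 111, 193], [60, 110, 190], [60, 111, 163], [60, 110, 114], [61, 111, 115], [59, 112, 114], [61, 111, 113], [60, 112, 112], [60, 114, 112], [61, 114, 112], [61, 116, 112], [61, 114, 112], [61, 115, 111], [60, 115, 111], [60, 117, 109], [60, 115, 109], [60, 116, 110], [61, 118, 108], [61, 120, 108], [46, 45, 146], [20, 28, 182], [60, 3, 102]]
[[21, 28, 185], [21, 24, 170], [23, 25, 174], [21, 27, 188], [33, 32, 144], [59, 114, 107], [60, 113, 111], [60, 115, 111], [59, 115, 111], [61, 113, 111], [61, 116, 112], [61, 116, 110], [60, 115, 111], [60, 115, 111], [61, 116, 110], [59, 116, 110], [60, 116, 108], [39, 37, 130], [21, 27, 179], [23, 17, 133], [20, 6, 128], [21, 22, 160], [21, 27, 189]]
```

```bash
echo '[-1, 0.5, 40, 0, 0, 0, 40, 0, 0, 0, 40, 0, 0, 0, 35, 0, 0, 0, 18, 0]' | python3 jog.py 
echo '[0, 0, 10, 0, 0, 0, 0, 0, 0, 0, 0, 0]' | python3 jog.py
```

```text
time: 13.72
ee_pos: [577.8, 29.1, 34.4]
tcp_rot: [0.061, 0.998, -0.0, -0.001]
ft_force: [-0.1, -0.3, -0.1]
gripper_width: 46.0
grip_force: 0.0
time: 13.97
ee_pos: [579.7, 28.6, 28.3]
tcp_rot: [0.061, 0.998, 0.0, 0.001]
ft_force: [0.1, -0.1, 0.6]
gripper_width: 45.9
grip_force: 0.0
```

```bash
echo '[0, 0, 5.5, 0, 0, 0, 0, 0, 0, 0, 0, 0, 0, 0, 0, 0, 0, 0, 0, 0]' | python3 jog.py 
echo '[0, 0, 0, 0, 0, 0, 0, 0, 0, 0, 0, 0, 0, 0, 0, 0]' | python3 jog.py 15 35
echo '[0, 0, -15, 0, 0, 0, -40, 0, 0, 0, -40, 0, 0, 0, 0, 0, 0, 0, 0, 0]' | python3 jog.py
```

```text
time: 14.38
ee_pos: [578.8, 28.2, 21.4]
tcp_rot: [0.061, 0.998, 0.0, 0.0]
ft_force: [-0.5, 0.3, -0.1]
gripper_width: 46.3
grip_force: 0.0
time: 14.72
ee_pos: [578.8, 28.2, 21.2]
tcp_rot: [0.061, 0.998, 0.0, 0.0]
ft_force: [-0.7, -0.3, 3.9]
gripper_width: 23.0
grip_force: 35.5
time: 15.13
ee_pos: [579.5, 28.3, 118.0]
tcp_rot: [0.061, 0.998, 0.0, 0.002]
ft_force: [-0.6, 0.4, -0.9]
gripper_width: 23.1
grip_force: 35.0
```

```bash
echo '[19.9, 28.7, 0, 0, 19.9, 28.7, 0, 0, 19.9, 28.7, 0, 0, 19.9, 28.7, 0, 0, 19.9, 28.7, 0, 0]' | python3 jog.py
echo '[19.9, 28.7, 0, 0, 19.9, 28.7, 0, 0, 19.9, 28.9, 0, 0, 0, 0, 0, -0.097, 0, 0, 0, -0.097]' | python3 jog.py
echo '[0, 0, 30, 0, 0, 0, 30, 0, 0, 0, 0, 0, 0, 0, 0, 0, 0, 0, 0, 0]' | python3 jog.py
```

```text
time: 15.55
ee_pos: [495.8, 183.9, 114.4]
tcp_rot: [0.061, 0.998, -0.0, -0.001]
ft_force: [-0.2, 0.1, -0.6]
gripper_width: 23.3
grip_force: 41.2
time: 15.97
ee_pos: [447.1, 277.1, 114.4]
tcp_rot: [-0.039, 0.999, -0.001, -0.001]
ft_force: [1.0, -0.8, -0.2]
gripper_width: 23.2
grip_force: 41.3
time: 16.38
ee_pos: [449.0, 275.9, 56.6]
tcp_rot: [-0.036, 0.999, 0.0, 0.0]
ft_force: [0.1, -0.7, 0.6]
gripper_width: 23.2
grip_force: 41.3
```

```bash
echo '[-2, 0.5, 12, 0, 0, 0, 12, 0, 0, 0, 7, 0, 0, 0, 0, 0, 0, 0, 0, 0]' | python3 jog.py
echo '[0, 0, 3, 0, 0, 0, 3, 0, 0, 0, 1.5, 0, 0, 0, 0, 0, 0, 0, 0, 0]' | python3 jog.py
```

```text
time: 16.8
ee_pos: [450.5, 276.3, 24.4]
tcp_rot: [-0.036, 0.999, -0.0, -0.0]
ft_force: [-0.5, 0.6, -0.2]
gripper_width: 23.4
grip_force: 41.3
time: 17.22
ee_pos: [450.7, 276.5, 17.4]
tcp_rot: [-0.036, 0.999, 0.0, 0.0]
ft_force: [-0.1, 0.5, -0.3]
gripper_width: 22.9
grip_force: 41.3
```

```bash
echo '[0, 0, 0, 0, 0, 0, 0, 0, 0, 0, 0, 0]' | python3 jog.py 44 30
echo '[0, 0, -20, 0, 0, 0, -40, 0, 0, 0, -40, 0, 0, 0, -40, 0, 0, 0, -40, 0]' | python3 jog.py
echo '[0, 0, 0, 0.097, 0, 0, 0, 0.097, 0, 0, 0, 0, 0, 0, 0, 0]' | python3 jog.py
python3 - <<'E'
from h import *
d=snap('wrist','w7.png');print(ctrl.read_state()['ee_pos']);bars(d,ztop=32,vmin=110,hi=9000)
E
```

```text
time: 17.47
ee_pos: [450.7, 276.5, 17.5]
tcp_rot: [-0.036, 0.999, 0.0, 0.0]
ft_force: [-0.4, -0.5, 0.3]
gripper_width: 43.9
grip_force: 0.0
time: 17.88
ee_pos: [450.3, 276.2, 199.5]
tcp_rot: [-0.036, 0.999, 0.0, 0.0]
ft_force: [0.6, 0.2, -0.1]
gripper_width: 44.0
grip_force: 0.0
time: 18.22
ee_pos: [450.6, 276.4, 197.2]
tcp_rot: [0.06, 0.998, -0.0, -0.0]
ft_force: [0.1, 0.4, -1.3]
gripper_width: 43.8
grip_force: 0.0
[450.57173433 276.34288189 197.04560482]
red c 388.5 378.0 mean [388.5 378. ] size 34.9 10.4 ang -85.9 px [388. 103.] 553
yellow c 391.9 325.4 mean [391.9 325.5] size 34.6 10.4 ang -86.4 px [325. 115.] 529
yellow c 400.4 359.5 mean [401.1 351.7] size 113.7 2.6 ang -85.8 px [357. 122.] 299
yellow c 438.6 413.3 mean [436.8 413.4] size 68.5 14.3 ang 2.0 px [431. 156.] 1132
yellow c 442.6 352.7 mean [441.4 358.8] size 68.7 28.0 ang 5.7 px [367. 168.] 1163
yellow c 431.0 252.0 mean [430.4 251.8] size 23.9 13.9 ang 4.4 px [244. 171.] 319
yellow c 454.3 200.2 mean [458.8 199.6] size 59.8 14.6 ang 4.8 px [191. 209.] 789
green c 395.3 272.7 mean [395.3 272.7] size 33.0 8.5 ang -86.2 px [263. 127.] 403
green c 449.5 275.6 mean [448.5 275.6] size 54.8 22.4 ang 3.0 px [274. 188.] 1482
blue c 398.8 220.1 mean [398.7 220.1] size 33.8 9.4 ang -86.3 px [202. 138.] 451
```

```bash
echo '[-16.2, -31.9, 0, 0, -16.2, -31.9, 0, 0, -16.2, -31.9, 0, 0, -16.2, -31.9, 0, 0, -16.2, -31.9, 0, 0]' | python3 jog.py 46 30
echo '[-16.2, -31.9, 0, 0, -16.2, -31.9, 0, 0, -16.2, -31.9, 0, 0, -16.2, -31.9, 0, 0, 0, 0, 0, 0]' | python3 jog.py
echo '[0, 0, 0, 0, 0, 0, 0, 0]' | python3 jog.py
python3 - <<'E'
from h import *
d=snap('wrist','w8.png');print(ctrl.read_state()['ee_pos']);bars(d,vmin=130,hi=9000)
E
```

```text
time: 18.68
ee_pos: [511.7, 106.6, 197.0]
tcp_rot: [0.06, 0.998, -0.0, -0.0]
ft_force: [0.2, 0.1, 0.4]
gripper_width: 45.7
grip_force: 0.0
time: 19.1
ee_pos: [561.3, -31.3, 196.6]
tcp_rot: [0.062, 0.998, -0.0, -0.0]
ft_force: [-0.3, 0.0, -0.4]
gripper_width: 45.9
grip_force: 0.0
time: 19.27
ee_pos: [560.0, -26.0, 196.9]
tcp_rot: [0.061, 0.998, 0.0, -0.001]
ft_force: [0.6, 1.2, -0.3]
gripper_width: 46.1
grip_force: 0.0
[559.93808069 -25.56643129 197.05712922]
red c 535.4 -136.4 mean [ 534.7 -136.3] size 55.6 23.7 ang -1.6 px [144. 177.] 1715
yellow c 461.7 181.6 mean [461.5 182. ] size 55.5 12.2 ang 3.7 px [524.  37.] 1147
yellow c 559.0 -27.3 mean [558.  -27.3] size 54.3 22.4 ang -6.9 px [273. 189.] 1556
blue c 549.8 -81.8 mean [549.1 -81.4] size 54.4 21.6 ang -9.1 px [210. 186.] 1510
```

```bash
echo '[0, -1, 40, 0, 0, 0, 40, 0, 0, 0, 40, 0, 0, 0, 32, 0, 0, 0, 0, 0]' | python3 jog.py 
echo '[0, 0, 15, 0, 0, 0, 8.5, 0, 0, 0, 0, 0, 0, 0, 0, 0, 0, 0, 0, 0]' | python3 jog.py
```

```text
time: 19.73
ee_pos: [556.6, -25.8, 39.5]
tcp_rot: [0.06, 0.998, 0.0, -0.005]
ft_force: [-0.9, 0.8, -0.6]
gripper_width: 45.9
grip_force: 0.0
time: 20.15
ee_pos: [560.8, -27.2, 23.4]
tcp_rot: [0.061, 0.998, -0.0, 0.001]
ft_force: [0.5, -0.8, -0.1]
gripper_width: 45.5
grip_force: 0.0
```

```bash
echo '[0, 0, 1.5, 0, 0, 0, 0, 0, 0, 0, 0, 0, 0, 0, 0, 0, 0, 0, 0, 0]' | python3 jog.py 15 35
echo '[0, 0, -15, 0, 0, 0, -40, 0, 0, 0, -40, 0, 0, 0, 0, 0, 15.8, 34.2, 0, 0]' | python3 jog.py
echo '[15.8, 34.2, 0, 0, 15.8, 34.2, 0, 0, 15.8, 34.2, 0, 0, 15.8, 34.2, 0, 0, 15.8, 34.2, 0, 0]' | python3 jog.py
echo '[15.8, 34.2, 0, 0, 15.8, 34.2, 0, 0, 15.8, 34.2, 0, 0, 15.8, 34.2, 0, 0, 0, 0, 0, -0.097]' | python3 jog.py
echo '[0, 0, 0, -0.097, 0, 0, 30, 0, 0, 0, 30, 0, 0, 0, 0, 0, 0, 0, 0, 0]' | python3 jog.py
```

```text
time: 20.57
ee_pos: [560.5, -27.4, 21.2]
tcp_rot: [0.061, 0.998, -0.0, 0.001]
ft_force: [-0.9, 0.1, 6.2]
gripper_width: 23.2
grip_force: 35.3
time: 20.98
ee_pos: [550.9, 5.1, 118.0]
tcp_rot: [0.063, 0.998, -0.0, 0.003]
ft_force: [0.6, -0.1, -1.5]
gripper_width: 23.2
grip_force: 34.6
time: 21.4
ee_pos: [490.3, 189.5, 115.5]
tcp_rot: [0.061, 0.998, 0.0, 0.0]
ft_force: [0.8, 0.4, -0.8]
gripper_width: 23.3
grip_force: 34.6
time: 21.82
ee_pos: [443.0, 336.4, 115.4]
tcp_rot: [0.013, 1.0, 0.001, 0.0]
ft_force: [0.3, 0.1, 0.0]
gripper_width: 23.1
grip_force: 34.6
time: 22.23
ee_pos: [444.7, 331.1, 54.8]
tcp_rot: [-0.036, 0.999, -0.001, -0.001]
ft_force: [-0.1, -0.6, 0.1]
gripper_width: 23.0
grip_force: 34.7
```

```bash
echo '[-3, 1, 12, 0, 0, 0, 12, 0, 0, 0, 7, 0, 0, 0, 0, 0, 0, 0, 0, 0]' | python3 jog.py
echo '[0, 0, 3, 0, 0, 0, 3, 0, 0, 0, 0, 0, 0, 0, 0, 0, 0, 0, 0, 0]' | python3 jog.py
```

```text
time: 22.65
ee_pos: [448.1, 332.6, 24.2]
tcp_rot: [-0.036, 0.999, -0.0, -0.0]
ft_force: [0.5, 0.0, -0.4]
gripper_width: 23.6
grip_force: 34.7
time: 23.07
ee_pos: [448.2, 332.7, 18.6]
tcp_rot: [-0.036, 0.999, 0.0, 0.0]
ft_force: [-0.1, 0.1, 0.0]
gripper_width: 23.1
grip_force: 34.7
```

```bash
echo '[0, 0, 1, 0, 0, 0, 0, 0, 0, 0, 0, 0, 0, 0, 0, 0]' | python3 jog.py 44 30
echo '[0, 0, -20, 0, 0, 0, -40, 0, 0, 0, -40, 0, 0, 0, -40, 0, 0, 0, -40, 0]' | python3 jog.py
echo '[0, 0, 0, 0.097, 0, 0, 0, 0.097, 0, 0, 0, 0, 0, 0, 0, 0]' | python3 jog.py
python3 - <<'E'
from h import *
d=snap('wrist','w9.png');print(ctrl.read_state()['ee_pos']);bars(d,ztop=32,vmin=110,lo=1200,hi=9000)
E
echo '[-13.9, -36.2, 0, 0, -13.9, -36.2, 0, 0, -13.9, -36.2, 0, 0, -13.9, -36.2, 0, 0, -13.9, -36.2, 0, 0]' | python3 jog.py 46 30
echo '[-13.9, -36.2, 0, 0, -13.9, -36.2, 0, 0, -13.9, -36.2, 0, 0, -13.9, -36.2, 0, 0, -13.9, -36.2, 0, 0]' | python3 jog.py
echo '[-13.9, -36.2, 0, 0, 0, 0, 0, 0, 0, 0, 0, 0, 0, 0, 0, 0]' | python3 jog.py
python3 - <<'E'
from h import *
d=snap('wrist','w10.png');print(ctrl.read_state()['ee_pos']);bars(d,vmin=130,hi=9000)
E
```

```text
time: 23.4
ee_pos: [448.1, 332.7, 17.5]
tcp_rot: [-0.036, 0.999, 0.0, 0.0]
ft_force: [0.7, -0.3, 0.6]
gripper_width: 43.8
grip_force: 0.0
time: 23.82
ee_pos: [447.8, 332.4, 199.5]
tcp_rot: [-0.036, 0.999, 0.0, 0.0]
ft_force: [1.2, 0.4, -0.6]
gripper_width: 43.9
grip_force: 0.0
time: 24.15
ee_pos: [448.0, 332.6, 197.2]
tcp_rot: [0.06, 0.998, -0.0, -0.0]
ft_force: [-0.4, 1.1, 0.3]
gripper_width: 43.7
grip_force: 0.0
[447.96354099 332.53656762 196.99778376]
yellow c 446.9 332.1 mean [445.9 331.9] size 56.8 24.3 ang 3.9 px [274. 187.] 1618
green c 450.0 276.2 mean [449.2 276. ] size 53.0 22.7 ang 2.7 px [212. 198.] 1381
time: 24.62
ee_pos: [494.9, 142.7, 197.1]
tcp_rot: [0.06, 0.998, -0.0, -0.0]
ft_force: [0.5, 0.3, 0.0]
gripper_width: 46.1
grip_force: 0.0
time: 25.03
ee_pos: [541.8, -45.6, 197.1]
tcp_rot: [0.06, 0.998, 0.0, -0.0]
ft_force: [1.3, 0.3, -1.0]
gripper_width: 46.0
grip_force: 0.0
time: 25.37
ee_pos: [550.9, -81.1, 196.9]
tcp_rot: [0.061, 0.998, 0.0, -0.0]
ft_force: [0.2, 0.3, -0.7]
gripper_width: 45.6
grip_force: 0.0
[550.88647526 -80.52836978 197.05562817]
red c 535.0 -136.9 mean [ 534.2 -136.9] size 55.5 23.5 ang -2.9 px [208. 180.] 1678
blue c 550.1 -80.8 mean [548.6 -81. ] size 54.4 22.4 ang -7.4 px [274. 188.] 1485
blue c 641.3 -342.8 mean [ 640.7 -344.4] size 42.9 29.5 ang -18.2 px [ 14. 314.] 1076
```

```bash
echo '[0, -0.5, 40, 0, 0, 0, 40, 0, 0, 0, 40, 0, 0, 0, 32, 0, 0, 0, 0, 0]' | python3 jog.py 
echo '[0, 0, 15, 0, 0, 0, 9, 0, 0, 0, 0, 0, 0, 0, 0, 0, 0, 0, 0, 0]' | python3 jog.py
echo '[0, 0, 0.5, 0, 0, 0, 0, 0, 0, 0, 0, 0, 0, 0, 0, 0, 0, 0, 0, 0]' | python3 jog.py 15 35
echo '[0, 0, -15, 0, 0, 0, -40, 0, 0, 0, -40, 0, 0, 0, 0, 0, 14.8, 31.9, 0, 0]' | python3 jog.py
```

```text
time: 25.83
ee_pos: [547.7, -79.8, 39.6]
tcp_rot: [0.06, 0.998, 0.001, -0.005]
ft_force: [0.2, 0.2, -1.2]
gripper_width: 45.7
grip_force: 0.0
time: 26.25
ee_pos: [551.7, -81.7, 22.9]
tcp_rot: [0.061, 0.998, -0.0, 0.001]
ft_force: [0.2, 0.3, 0.8]
gripper_width: 46.3
grip_force: 0.0
time: 26.67
ee_pos: [551.5, -81.9, 21.9]
tcp_rot: [0.061, 0.998, -0.0, 0.001]
ft_force: [-1.2, 0.9, 6.7]
gripper_width: 23.0
grip_force: 35.0
time: 27.08
ee_pos: [542.4, -51.5, 118.6]
tcp_rot: [0.063, 0.998, -0.001, 0.003]
ft_force: [1.4, 0.6, -1.6]
gripper_width: 22.9
grip_force: 34.5
```

```bash
echo '[14.8, 31.9, 0, 0, 14.8, 31.9, 0, 0, 14.8, 31.9, 0, 0, 14.8, 31.9, 0, 0, 14.8, 31.9, 0, 0]' | python3 jog.py
echo '[14.8, 31.9, 0, 0, 14.8, 31.9, 0, 0, 14.8, 31.9, 0, 0, 0, 0, 0, -0.097, 0, 0, 0, -0.097]' | python3 jog.py
echo '[0, 0, 30, 0, 0, 0, 30, 0, 0, 0, 0, 0, 0, 0, 0, 0]' | python3 jog.py
```

```text
time: 27.5
ee_pos: [485.6, 120.5, 116.1]
tcp_rot: [0.061, 0.998, 0.0, 0.0]
ft_force: [1.4, -0.1, -1.2]
gripper_width: 23.1
grip_force: 34.5
time: 27.92
ee_pos: [453.3, 221.2, 116.0]
tcp_rot: [-0.039, 0.999, 0.0, 0.0]
ft_force: [-0.6, -0.7, -0.9]
gripper_width: 23.2
grip_force: 34.5
time: 28.25
ee_pos: [453.5, 219.3, 55.6]
tcp_rot: [-0.036, 0.999, -0.0, -0.001]
ft_force: [0.7, -0.6, 0.1]
gripper_width: 22.9
grip_force: 34.6
```

```bash
echo '[-2.5, 1, 12, 0, 0, 0, 12, 0, 0, 0, 7, 0, 0, 0, 0, 0, 0, 0, 0, 0]' | python3 jog.py
echo '[0, 0, 3, 0, 0, 0, 3, 0, 0, 0, 0.5, 0, 0, 0, 0, 0, 0, 0, 0, 0]' | python3 jog.py
```

```text
time: 28.67
ee_pos: [456.9, 220.8, 25.9]
tcp_rot: [-0.036, 0.999, 0.0, 0.0]
ft_force: [0.3, 0.1, 0.2]
gripper_width: 23.5
grip_force: 34.6
time: 29.08
ee_pos: [456.5, 220.7, 18.5]
tcp_rot: [-0.036, 0.999, 0.0, 0.0]
ft_force: [0.1, 1.0, -0.5]
gripper_width: 23.0
grip_force: 34.6
```

```bash
echo '[0, 0, 0.7, 0, 0, 0, 0, 0, 0, 0, 0, 0, 0, 0, 0, 0]' | python3 jog.py 44 30
echo '[0, 0, -20, 0, 0, 0, -40, 0, 0, 0, -40, 0, 0, 0, -40, 0, 0, 0, -40, 0]' | python3 jog.py
echo '[0, 0, 0, 0.107, 0, 0, 0, 0, 0, 0, 0, 0]' | python3 jog.py
python3 - <<'E'
from h import *
d=snap('wrist','w11.png');print(ctrl.read_state()['ee_pos']);bars(d,ztop=32,vmin=90,lo=1200,hi=9000)
E
echo '[-9.3, -35.4, 0, 0, -9.3, -35.4, 0, 0, -9.3, -35.4, 0, 0, -9.3, -35.4, 0, 0, -9.3, -35.4, 0, 0]' | python3 jog.py 46 30
echo '[-9.3, -35.4, 0, 0, -9.3, -35.4, 0, 0, -9.3, -35.4, 0, 0, -9.3, -35.4, 0, 0, -9.3, -35.4, 0, 0]' | python3 jog.py
echo '[0, 0, 0, 0, 0, 0, 0, 0, 0, 0, 0, 0]' | python3 jog.py
python3 - <<'E'
from h import *
d=snap('wrist','w12.png');print(ctrl.read_state()['ee_pos']);bars(d,vmin=130,hi=9000)
E
```

```text
time: 29.42
ee_pos: [456.5, 220.7, 17.7]
tcp_rot: [-0.036, 0.999, 0.0, 0.0]
ft_force: [-0.6, 0.1, -0.1]
gripper_width: 43.9
grip_force: 0.0
time: 29.83
ee_pos: [456.0, 220.5, 199.8]
tcp_rot: [-0.036, 0.999, 0.0, 0.0]
ft_force: [0.9, 0.3, -1.0]
gripper_width: 44.1
grip_force: 0.0
time: 30.08
ee_pos: [456.1, 220.5, 197.3]
tcp_rot: [0.017, 1.0, -0.0, -0.0]
ft_force: [0.1, -0.4, 0.2]
gripper_width: 44.3
grip_force: 0.0
[455.93350638 220.44935764 196.62411484]
yellow c 444.6 323.0 mean [445.4 329.4] size 84.0 69.4 ang -85.3 px [399. 174.] 4192
green c 449.6 275.7 mean [448.9 275.7] size 55.6 23.7 ang 4.4 px [337. 180.] 1659
blue c 454.8 219.7 mean [454.1 219.8] size 55.3 23.7 ang 4.6 px [274. 188.] 1627
time: 30.55
ee_pos: [496.1, 40.4, 196.3]
tcp_rot: [0.016, 1.0, -0.0, -0.001]
ft_force: [0.5, -0.1, -0.7]
gripper_width: 46.1
grip_force: 0.0
time: 30.97
ee_pos: [536.3, -138.2, 196.1]
tcp_rot: [0.017, 1.0, 0.0, -0.001]
ft_force: [0.2, 1.3, 0.2]
gripper_width: 46.0
grip_force: 0.0
time: 31.22
ee_pos: [536.2, -136.0, 196.4]
tcp_rot: [0.017, 1.0, 0.0, -0.001]
ft_force: [0.5, 0.1, 0.2]
gripper_width: 46.6
grip_force: 0.0
[ 536.34844786 -135.55291301  196.81355616]
red c 398.4 -325.1 mean [ 396.9 -325.9] size 36.0 33.2 ang -1.9 px [24. 24.] 1673
red c 535.0 -137.2 mean [ 534.4 -137. ] size 54.4 22.5 ang -1.5 px [273. 189.] 1629
blue c 398.1 -300.0 mean [ 399.6 -300.3] size 19.1 13.6 ang -54.5 px [57. 26.] 346
blue c 636.1 -322.7 mean [ 636.4 -322.3] size 42.7 18.7 ang -65.8 px [ 82. 301.] 537
```

```bash
echo '[0, -1, 40, 0, 0, 0, 40, 0, 0, 0, 30, 0, 0, 0, 0, 0, 0, 0, 0, 0]' | python3 jog.py 38 30
echo '[0, 0, 25, 0, 0, 0, 20, 0, 0, 0, 15, 0, 0, 0, 0, 0, 0, 0, 0, 0]' | python3 jog.py
```

```text
time: 31.68
ee_pos: [536.3, -136.4, 87.5]
tcp_rot: [0.017, 1.0, 0.0, -0.001]
ft_force: [-0.0, 0.5, 1.6]
gripper_width: 38.0
grip_force: 0.0
time: 32.1
ee_pos: [537.6, -137.3, 29.7]
tcp_rot: [0.017, 1.0, -0.0, 0.001]
ft_force: [-0.7, 0.0, 0.7]
gripper_width: 38.2
grip_force: 0.0
```

```bash
echo '[0, 0, 7.5, 0, 0, 0, 0, 0, 0, 0, 0, 0, 0, 0, 0, 0, 0, 0, 0, 0]' | python3 jog.py
echo '[0, 0, 0, 0, 0, 0, 0, 0, 0, 0, 0, 0, 0, 0, 0, 0]' | python3 jog.py 15 35
echo '[0, 0, -15, 0, 0, 0, -40, 0, 0, 0, -40, 0, 0, 0, 0, 0, 0, 0, 0, 0]' | python3 jog.py
```

```text
time: 32.52
ee_pos: [536.9, -137.5, 20.7]
tcp_rot: [0.018, 1.0, -0.0, 0.0]
ft_force: [-0.4, 0.5, 0.4]
gripper_width: 38.1
grip_force: 0.0
time: 32.85
ee_pos: [536.8, -137.3, 20.6]
tcp_rot: [0.018, 1.0, 0.0, 0.0]
ft_force: [-2.0, 1.8, 5.3]
gripper_width: 23.1
grip_force: 34.5
time: 33.27
ee_pos: [537.6, -137.8, 117.3]
tcp_rot: [0.018, 1.0, -0.001, 0.002]
ft_force: [-0.4, 0.1, -0.8]
gripper_width: 22.7
grip_force: 34.8
```

```bash
echo '[8.1, 37.2, 0, 0, 8.1, 37.2, 0, 0, 8.1, 37.2, 0, 0, 8.1, 37.2, 0, 0, 8.1, 37.2, 0, 0]' | python3 jog.py
echo '[8.1, 37.2, 0, 0, 8.1, 37.2, 0, 0, 8.1, 37.2, 0, 0, 8.1, 37.2, 0, 0, 8.1, 37.2, 0, 0]' | python3 jog.py
echo '[8.1, 37.2, 0, 0, 8.1, 37.2, 0, 0, 8.1, 37.2, 0, 0, 8.1, 37.2, 0, 0, 0, 0, 0, -0.107]' | python3 jog.py
echo '[0, 0, 30, 0, 0, 0, 30, 0, 0, 0, 0, 0, 0, 0, 0, 0]' | python3 jog.py
```

```text
time: 33.68
ee_pos: [501.6, 51.4, 113.9]
tcp_rot: [0.018, 1.0, -0.0, -0.001]
ft_force: [0.2, -0.5, -0.2]
gripper_width: 23.0
grip_force: 34.8
time: 34.1
ee_pos: [467.8, 238.7, 113.8]
tcp_rot: [0.018, 1.0, -0.0, -0.001]
ft_force: [-0.2, -0.3, -0.7]
gripper_width: 23.2
grip_force: 34.8
time: 34.52
ee_pos: [439.7, 391.9, 113.5]
tcp_rot: [-0.036, 0.999, -0.0, -0.001]
ft_force: [-1.3, -0.3, -0.3]
gripper_width: 22.8
grip_force: 34.9
time: 34.85
ee_pos: [441.1, 386.3, 53.5]
tcp_rot: [-0.036, 0.999, -0.001, -0.002]
ft_force: [0.5, 0.5, -0.1]
gripper_width: 23.1
grip_force: 34.8
```

```bash
echo '[-2.5, 1, 12, 0, 0, 0, 12, 0, 0, 0, 5, 0, 0, 0, 0, 0, 0, 0, 0, 0]' | python3 jog.py
echo '[0, 0, 3, 0, 0, 0, 2, 0, 0, 0, 0, 0, 0, 0, 0, 0, 0, 0, 0, 0]' | python3 jog.py
```

```text
time: 35.27
ee_pos: [444.4, 388.2, 26.2]
tcp_rot: [-0.036, 0.999, -0.0, -0.0]
ft_force: [0.4, 0.4, -0.1]
gripper_width: 23.2
grip_force: 34.8
time: 35.68
ee_pos: [444.5, 388.3, 21.4]
tcp_rot: [-0.036, 0.999, 0.0, 0.0]
ft_force: [0.1, 0.4, -1.3]
gripper_width: 23.2
grip_force: 34.8
```

```bash
echo '[0, 0, 2, 0, 0, 0, 2, 0, 0, 0, 0, 0, 0, 0, 0, 0, 0, 0, 0, 0]' | python3 jog.py
echo '[0, 0, 0, 0, 0, 0, 0, 0, 0, 0, 0, 0, 0, 0, 0, 0]' | python3 jog.py 44 30
echo '[0, 0, -20, 0, 0, 0, -40, 0, 0, 0, -40, 0, 0, 0, -40, 0, 0, -20, -40, 0]' | python3 jog.py
echo '[0, -40, -30, 0, 0, -30, -20, 0, 0, 0, 0, 0, 0, 0, 0, 0, 0, 0, 0, 0]' | python3 jog.py
python3 - <<'E'
from h import *
d=snap('wrist','w13.png');print(ctrl.read_state()['ee_pos']);bars(d,ztop=32,vmin=110,lo=500,hi=9000)
E
```

```text
time: 36.1
ee_pos: [444.4, 388.3, 17.2]
tcp_rot: [-0.036, 0.999, -0.0, -0.0]
ft_force: [-0.5, -0.3, -0.4]
gripper_width: 23.3
grip_force: 34.8
time: 36.43
ee_pos: [444.4, 388.3, 17.3]
tcp_rot: [-0.036, 0.999, 0.0, 0.0]
ft_force: [-0.2, -0.1, 1.1]
gripper_width: 44.2
grip_force: 0.0
time: 36.85
ee_pos: [445.2, 371.1, 196.9]
tcp_rot: [-0.036, 0.999, 0.001, 0.0]
ft_force: [1.3, -0.3, -0.8]
gripper_width: 43.7
grip_force: 0.0
time: 37.27
ee_pos: [450.1, 306.7, 238.9]
tcp_rot: [-0.035, 0.999, -0.0, -0.0]
ft_force: [-0.4, 0.2, -0.3]
gripper_width: 43.9
grip_force: 0.0
[449.88809443 306.97817714 238.45325026]
red c 442.9 386.9 mean [442.4 387. ] size 55.9 23.8 ang 3.0 px [356. 179.] 1330
yellow c 451.0 199.9 mean [449.3 200.1] size 66.2 14.6 ang 3.0 px [168. 173.] 869
yellow c 439.2 414.7 mean [436.2 415. ] size 67.9 14.3 ang 2.1 px [385. 175.] 787
yellow c 447.4 331.4 mean [446.6 331.6] size 54.6 23.7 ang 4.2 px [300. 180.] 1268
green c 448.9 276.0 mean [448.1 275.8] size 53.4 22.6 ang 4.1 px [244. 177.] 1178
blue c 454.9 220.5 mean [455.3 219.9] size 53.6 23.8 ang 4.2 px [187. 180.] 1216
```

View pics/w13.png

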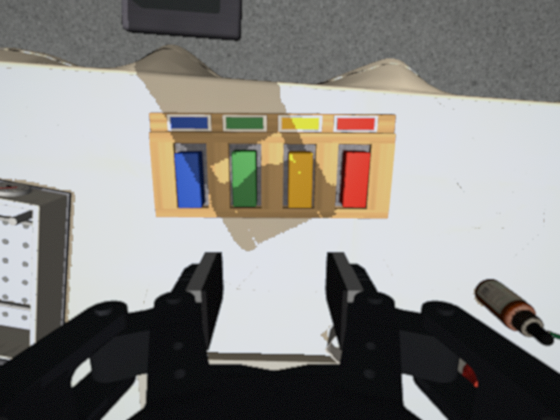

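```bash
echo '[0, 0, 0, 0.097, 0, 0, 0, 0.097, 0, 0, -36, 0, 0, 0, -36, 0, 0, 0, -35, 0]' | python3 jog.py 64 30
echo '[-20.9, -26.4, 0, 0, -20.9, -26.4, 0, 0, -20.9, -26.4, 0, 0, -20.9, -26.4, 0, 0, -20.9, -26.4, 0, 0]' | python3 jog.py
echo '[-20.9, -26.4, 0, 0, -20.9, -26.4, 0, 0, -20.9, -26.4, 0, 0, -20.9, -26.4, 0, 0, -20.9, -26.4, 0, 0]' | python3 jog.py
echo '[-20.9, -26.4, 0, 0, -20.9, -26.4, 0, 0, -20.9, -26.4, 0, 0, 0, 0, 0, 0, 0, 0, 0, 0]' | python3 jog.py
python3 - <<'E'
from h import *
d=snap('wrist','w14.png');print(ctrl.read_state()['ee_pos'])
hsv=cv2.cvtColor(d['img'],cv2.COLOR_RGB2HSV)
m=((hsv[...,0]>4)&(hsv[...,0]<16)&(hsv[...,1]>170)&(hsv[...,2]>100)).astype(np.uint8)
n,l,st,c=cv2.connectedComponentsWithStats(m)
for i in range(1,n):
    if st[i,4]>100: print(st[i],c[i],p2w(d,*c[i],219))
for th in(1.55,1.6,1.65):
    for a,b in((167,27),(153,27),(167,7)): 
        x=-a*np.cos(th)+b*np.sin(th);z=60+a*np.sin(th)+b*np.cos(th)
        print(th,a,b,w2p(d,[646.3+.992*x,-65-.1276*x,z]))
E
```

```text
time: 37.73
ee_pos: [449.7, 307.3, 346.6]
tcp_rot: [0.061, 0.998, -0.001, -0.001]
ft_force: [0.4, 0.7, 0.4]
gripper_width: 64.1
grip_force: 0.0
time: 38.15
ee_pos: [538.4, 162.3, 345.1]
tcp_rot: [0.061, 0.998, -0.0, -0.001]
ft_force: [-0.3, 1.3, -0.0]
gripper_width: 64.0
grip_force: 0.0
time: 38.57
ee_pos: [626.3, 18.4, 344.9]
tcp_rot: [0.061, 0.998, 0.0, -0.001]
ft_force: [0.0, 1.0, 0.4]
gripper_width: 64.2
grip_force: 0.0
time: 38.98
ee_pos: [678.6, -67.9, 343.5]
tcp_rot: [0.062, 0.998, 0.0, -0.002]
ft_force: [0.4, -0.2, -0.9]
gripper_width: 64.0
grip_force: 0.0
[678.20623574 -66.75638913 344.48258108]
[250 161  47  24 534] [273.92696629 175.13108614] [658.2 -65.9 219. ]
[239 262  23  16 176] [248.9375     271.02272727] [734.  -95.9 219. ]
1.55 167 27 [273.1 192.5]
1.55 153 27 [273.1 189.1]
1.55 167 7 [273.2 165.6]
1.6 167 27 [273.  202.9]
1.6 153 27 [273.1 198.2]
1.6 167 7 [273.1 176.8]
1.65 167 27 [273.  212.9]
1.65 153 27 [273.1 206.9]
1.65 167 7 [273.1 187.7]
```

View pics/w14.png

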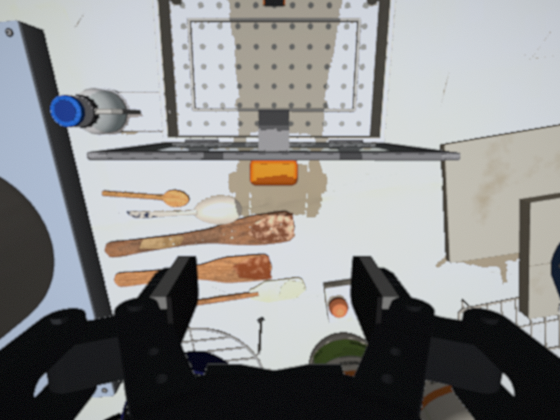

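```bash
echo '[16, 0, 30, 0, 0, 0, 40, 0, 0, 0, 30, 0, 0, 0, 0, 0, 0, 0, 0, 0]' | python3 jog.py
echo '[0, 0, 15, 0, 0, 0, 10, 0, 0, 0, 0, 0, 0, 0, 0, 0]' | python3 jog.py
```

```text
time: 39.45
ee_pos: [661.6, -64.0, 246.4]
tcp_rot: [0.061, 0.998, 0.0, -0.001]
ft_force: [0.5, -0.3, 2.2]
gripper_width: 63.8
grip_force: 0.0
time: 39.78
ee_pos: [662.2, -65.1, 222.6]
tcp_rot: [0.061, 0.998, -0.0, 0.0]
ft_force: [-0.4, 0.6, -0.1]
gripper_width: 64.2
grip_force: 0.0
```

```bash
echo '[0, -1, 6, 0, 0, 0, 3, 0, 0, 0, 0, 0, 0, 0, 0, 0]' | python3 jog.py
echo '[0, 0, 0, 0, 0, 0, 0, 0, 0, 0, 0, 0, 0, 0, 0, 0, 0, 0, 0, 0]' | python3 jog.py 25 30
```

```text
time: 40.12
ee_pos: [661.8, -66.5, 212.5]
tcp_rot: [0.061, 0.998, 0.0, -0.0]
ft_force: [0.4, 0.1, 0.7]
gripper_width: 63.5
grip_force: 0.0
time: 40.53
ee_pos: [662.0, -66.3, 212.9]
tcp_rot: [0.061, 0.998, 0.0, 0.0]
ft_force: [1.2, 0.8, 3.2]
gripper_width: 35.2
grip_force: 30.9
```

```bash
echo '[10.4, 0, 0, 0, 10.5, 0, 0, 0, 12, 0, 1.4, 0, 12, 0, 2, 0, 0, 0, 0, 0]' | python3 jog.py
echo '[11.5, 0, 3, 0, 11.5, 0, 3.9, 0, 11, 0, 4.8, 0, 10.9, 0, 5.5, 0, 0, 0, 0, 0]' | python3 jog.py
echo '[10.2, 0, 6.4, 0, 9.8, 0, 7, 0, 9.1, 0, 7.8, 0, 8.7, 0, 8.5, 0, 0, 0, 0, 0]' | python3 jog.py
```

```text
time: 40.95
ee_pos: [616.5, -60.6, 210.3]
tcp_rot: [0.061, 0.998, 0.0, 0.001]
ft_force: [0.8, 1.5, 5.3]
gripper_width: 35.4
grip_force: 32.9
time: 41.37
ee_pos: [571.6, -55.0, 192.8]
tcp_rot: [0.061, 0.998, 0.0, 0.0]
ft_force: [-3.2, 3.9, 9.8]
gripper_width: 35.0
grip_force: 36.5
time: 41.78
ee_pos: [533.6, -50.2, 161.6]
tcp_rot: [0.061, 0.998, 0.0, -0.001]
ft_force: [-6.5, 4.6, 6.3]
gripper_width: 34.7
grip_force: 39.8
```

```bash
echo '[7.8, 0, 9.1, 0, 7.4, 0, 9.6, 0, 6.3, 0, 10.2, 0, 5.9, 0, 10.5, 0, 0, 0, 0, 0]' | python3 jog.py
echo '[4.8, 0, 11, 0, 4.1, 0, 11.4, 0, 3, 0, 10.9, 0, 0, 0, 0, 0, 0, 0, 0, 0]' | python3 jog.py
```

```text
time: 42.2
ee_pos: [506.6, -46.8, 121.2]
tcp_rot: [0.061, 0.998, 0.0, -0.001]
ft_force: [-4.9, 5.6, 2.1]
gripper_width: 34.8
grip_force: 37.8
time: 42.62
ee_pos: [495.4, -45.4, 88.9]
tcp_rot: [0.061, 0.998, 0.0, -0.001]
ft_force: [-6.1, 6.1, 1.1]
gripper_width: 35.1
grip_force: 35.5
```

```bash
echo '[0, 0, 0, 0, 0, 0, 0, 0, 0, 0, 0, 0, 0, 0, 0, 0]' | python3 jog.py 64 30
echo '[5, 0, -20, 0, 0, 0, -40, 0, 0, 0, 0, 0, 0, 0, 0, 0]' | python3 jog.py 
echo '[0, 0, 0, 0, 0, 0, 0, 0, 0, 0, 0, 0, 0, 0, 0, 0, 0, 0, 0, 0]' | python3 jog.py 0 30
python3 - <<'E'
from h import *
d=snap('wrist');print(ctrl.read_state()['ee_pos'])
hsv=cv2.cvtColor(d['img'],cv2.COLOR_RGB2HSV)
m=((hsv[...,0]>4)&(hsv[...,0]<16)&(hsv[...,1]>170)&(hsv[...,2]>100)).astype(np.uint8)
n,l,st,c=cv2.connectedComponentsWithStats(m)
for i in range(1,n):
    if st[i,4]>100: print(st[i],c[i],p2w(d,*c[i],100))
for z in(84,94):print(w2p(d,[482.7,-44.5,z]),w2p(d,[496.7,-44.5,z+20]))
E
```

```text
time: 42.95
ee_pos: [496.4, -46.2, 89.7]
tcp_rot: [0.061, 0.998, -0.0, 0.0]
ft_force: [0.5, 1.0, 0.0]
gripper_width: 64.2
grip_force: 0.0
time: 43.28
ee_pos: [492.2, -45.6, 151.4]
tcp_rot: [0.061, 0.998, -0.0, 0.002]
ft_force: [0.9, 0.4, -0.9]
gripper_width: 63.8
grip_force: 0.0
time: 43.7
ee_pos: [491.1, -45.4, 149.0]
tcp_rot: [0.061, 0.998, 0.0, -0.0]
ft_force: [0.5, 0.7, 0.0]
gripper_width: 3.3
grip_force: 0.0
[491.12726397 -45.37557808 149.08327536]
[245 145  61  22 935] [274.94010695 153.41390374] [446.7 -39.9 100. ]
[ 244  216   63   29 1610] [275.10869565 230.47453416] [489.8 -45.1 100. ]
[274.6 210.8] [277.6 244.2]
[274.6 215.4] [277.8 250.8]
```

```bash
echo '[2, 0, 20, 0, 0, 0, 15, 0, 0, 0, 0, 0, 0, 0, 0, 0]' | python3 jog.py
echo '[0, 0, 4, 0, 0, 0, 4, 0, 0, 0, 4, 0, 0, 0, 0, 0]' | python3 jog.py
echo '[0, 0, 3, 0, 0, 0, 3, 0, 0, 0, 3, 0, 0, 0, 0, 0]' | python3 jog.py
```

```text
time: 44.08
ee_pos: [489.0, -45.1, 114.2]
tcp_rot: [0.061, 0.998, 0.0, -0.001]
ft_force: [0.4, -0.4, 0.6]
gripper_width: -0.3
grip_force: 0.0
time: 44.42
ee_pos: [489.2, -45.2, 102.1]
tcp_rot: [0.061, 0.998, -0.0, 0.0]
ft_force: [-0.1, -0.7, -0.4]
gripper_width: -0.2
grip_force: 0.0
time: 44.75
ee_pos: [489.1, -45.1, 93.3]
tcp_rot: [0.061, 0.998, 0.0, -0.0]
ft_force: [-1.9, 0.6, 2.7]
gripper_width: 0.1
grip_force: 1.1
```

```bash
echo '[0, 0, 2, 0, 0, 0, 2, 0, 0, 0, 0, 0]' | python3 jog.py
echo '[0, 0, 2, 0, 0, 0, 1, 0, 0, 0, 0, 0]' | python3 jog.py
echo '[0, 0, 1, 0, 0, 0, 1, 0, 0, 0, 0, 0]' | python3 jog.py
```

```text
time: 45.0
ee_pos: [489.1, -45.1, 89.5]
tcp_rot: [0.061, 0.998, 0.0, -0.0]
ft_force: [-2.0, 0.1, 4.0]
gripper_width: -0.0
grip_force: 1.7
time: 45.25
ee_pos: [489.1, -45.1, 86.9]
tcp_rot: [0.061, 0.998, -0.0, -0.0]
ft_force: [-6.1, 1.1, 9.9]
gripper_width: 0.2
grip_force: 4.4
time: 45.5
ee_pos: [489.3, -45.1, 86.5]
tcp_rot: [0.061, 0.998, -0.0, 0.0]
ft_force: [-16.7, 2.1, 31.8]
gripper_width: 0.2
grip_force: 15.9
```

```bash
echo '[0, 0, -3, 0, 0, 0, -20, 0, 40, 0, -40, 0, 40, 0, -40, 0, 0, 0, -40, 0]' | python3 jog.py
echo '[0, 0, -40, 0, 0, 0, -40, 0, 0, 0, 0, 0, 0, 0, 0, 0]' | python3 jog.py
python3 - <<'E'
from h import *
d=snap('wrist','w15.png');print(ctrl.read_state()['ee_pos'])
cv2.imwrite('pics/c15.png',cv2.resize(d['img'][150:350,100:460,::-1],None,fx=2.2,fy=2.2,interpolation=cv2.INTER_CUBIC))
for z in (67,83): print(w2p(d,[452.9,-171,z]),w2p(d,[486,86.2,z]))
E
```

```text
time: 45.92
ee_pos: [425.8, -37.1, 204.8]
tcp_rot: [0.061, 0.998, 0.0, -0.004]
ft_force: [-0.3, -0.3, 0.2]
gripper_width: 0.2
grip_force: 0.0
time: 46.25
ee_pos: [431.3, -38.0, 288.3]
tcp_rot: [0.061, 0.998, -0.0, 0.002]
ft_force: [-0.5, 0.7, -0.5]
gripper_width: 0.0
grip_force: 0.0
[430.79645003 -37.93244577 286.50893949]
[153.  212.6] [396.8 214. ]
[147.9 216.9] [402.  218.4]
```

View pics/c15.png

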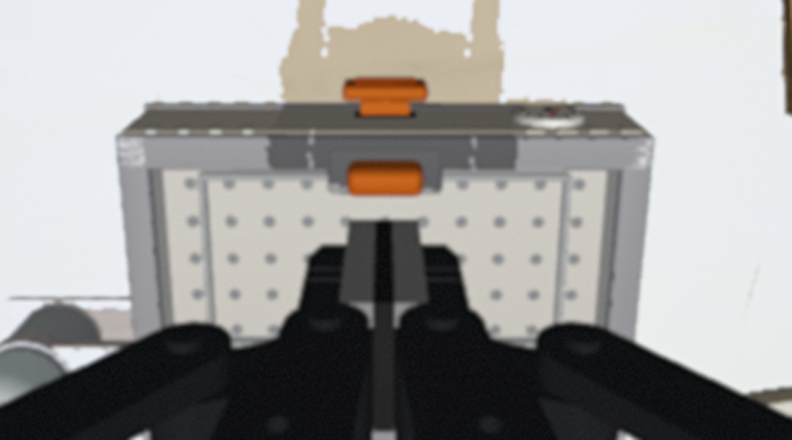

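Run:
```python
from h import *
def cap(d):
    hsv=cv2.cvtColor(d['img'],cv2.COLOR_RGB2HSV)
    m=((hsv[...,0]>=100)&(hsv[...,0]<=130)&(hsv[...,1]>130)&(hsv[...,2]>90)).astype(np.uint8)
    n,l,st,c=cv2.connectedComponentsWithStats(m)
    for i in range(1,n):
        if st[i,4]>150: print(st[i],c[i],p2w(d,*c[i],142),p2w(d,*c[i],137))
cap(load('w14.png'))
```

```text
[ 49  96  33  31 804] [ 65.52860697 110.56840796] [ 586.6 -253.2  142. ] [ 586.2 -256.   137. ]
```

```bash
echo '[-19.3, -28, 4, 0, -19.3, -28, 4, 0, -19.3, -28, 4, 0, -19.3, -28, 4, 0, -19.3, -28, 4, 0]' | python3 jog.py
echo '[-19.3, -28, 4, 0, -19.3, -28, 4, 0, 0, 0, 0, 0, 0, 0, 0, 0, 0, 0, 0, 0]' | python3 jog.py
python3 - <<'E'
from h import *
d=snap('wrist','w16.png');print(ctrl.read_state()['ee_pos'])
hsv=cv2.cvtColor(d['img'],cv2.COLOR_RGB2HSV)
for v in (90,170):
    m=((hsv[...,0]>=100)&(hsv[...,0]<=130)&(hsv[...,1]>130)&(hsv[...,2]>v)).astype(np.uint8)
    n,l,st,c=cv2.connectedComponentsWithStats(m)
    for i in range(1,n):
        if st[i,4]>300: print(v,st[i],c[i],p2w(d,*c[i],142))
for a in [(586,-252)]:
    print(w2p(d,[*a,142]),w2p(d,[a[0]+15,a[1],142]),w2p(d,[a[0]-15,a[1],142]))
E
```

```text
time: 46.72
ee_pos: [509.5, -190.1, 264.3]
tcp_rot: [0.061, 0.998, 0.001, -0.001]
ft_force: [-0.2, 0.1, 0.3]
gripper_width: 0.0
grip_force: 0.0
time: 47.13
ee_pos: [540.5, -248.5, 257.0]
tcp_rot: [0.061, 0.998, 0.001, -0.001]
ft_force: [0.5, 0.5, -0.2]
gripper_width: -0.2
grip_force: 0.0
[ 540.52823884 -248.21022419  257.72085338]
[277.3 260.8] [279.5 278.3] [274.9 242.9]
```

```bash
echo '[35, 0, 0, 0, 35, 0, 0, 0, 0, 0, 0, 0, 0, 0, 0, 0, 0, 0, 0, 0]' | python3 jog.py 85
python3 - <<'E'
from h import *
d=snap('wrist','w17.png');print(ctrl.read_state()['ee_pos'])
hsv=cv2.cvtColor(d['img'],cv2.COLOR_RGB2HSV)
for v in (90,170):
    m=((hsv[...,0]>=100)&(hsv[...,0]<=130)&(hsv[...,1]>130)&(hsv[...,2]>v)).astype(np.uint8)
    n,l,st,c=cv2.connectedComponentsWithStats(m)
    for i in range(1,n):
        if st[i,4]>200: print(v,st[i],c[i],p2w(d,*c[i],142))
for a in [(586,-252)]:
    print(w2p(d,[*a,142]),w2p(d,[a[0]+15,a[1],142]),w2p(d,[a[0]-15,a[1],142]))
E
```

```text
time: 47.6
ee_pos: [471.7, -239.9, 259.2]
tcp_rot: [0.061, 0.998, -0.0, 0.001]
ft_force: [0.0, -0.7, 0.4]
gripper_width: 60.5
grip_force: 0.0
[ 472.00193187 -240.07912547  258.91307034]
90 [195 108  26  18 276] [207.40942029 114.85869565] [ 402.3 -279.4  142. ]
90 [259 320  33  30 792] [274.83459596 334.18055556] [ 584.2 -253.6  142. ]
170 [259 321  33  29 354] [274.6299435  333.95762712] [ 584.  -253.7  142. ]
[277.  335.9] [279.1 351.1] [274.8 320.2]
```

```bash
echo '[-28, 0, 0, 0, -28, 0, 0, 0, -28, 1, 0, 0, -30, 0.5, 0, 0, 0, 0, 0, 0]' | python3 jog.py 0 40
echo '[0, 0, 35, 0, 0, 0, 35, 0, 0, 0, 30, 0, 0, 0, 0, 0, 0, 0, 0, 0]' | python3 jog.py
```

```text
time: 48.07
ee_pos: [588.5, -252.3, 256.1]
tcp_rot: [0.06, 0.998, 0.0, -0.001]
ft_force: [-0.6, 0.8, -0.5]
gripper_width: 8.9
grip_force: 0.0
time: 48.48
ee_pos: [584.7, -252.5, 157.8]
tcp_rot: [0.061, 0.998, 0.0, -0.001]
ft_force: [0.2, 0.8, 0.6]
gripper_width: 0.5
grip_force: 0.0
```

```bash
echo '[0, 0, 5, 0, 0, 0, 5, 0, 0, 0, 5, 0, 0, 0, 0, 0, 0, 0, 0, 0]' | python3 jog.py
echo '[0, 0, 3, 0, 0, 0, 3, 0, 0, 0, 2, 0, 0, 0, 0, 0]' | python3 jog.py
echo '[0, 0, 1.5, 0, 0, 0, 1, 0, 0, 0, 0, 0, 0, 0, 0, 0]' | python3 jog.py
```

```text
time: 48.9
ee_pos: [584.8, -252.9, 143.7]
tcp_rot: [0.061, 0.998, -0.0, 0.0]
ft_force: [0.1, -0.1, 0.6]
gripper_width: -0.1
grip_force: 0.0
time: 49.23
ee_pos: [585.0, -253.1, 135.6]
tcp_rot: [0.061, 0.998, -0.0, 0.001]
ft_force: [0.6, -0.4, 6.9]
gripper_width: -0.2
grip_force: 2.9
time: 49.57
ee_pos: [585.1, -253.1, 133.6]
tcp_rot: [0.061, 0.998, -0.0, 0.001]
ft_force: [-0.2, -0.2, 7.0]
gripper_width: -0.0
grip_force: 3.4
```

```bash
echo '[0, 0, 1, 0, 0, 0, 1, 0, 0, 0, 0, 0, 0, 0, 0, 0]' | python3 jog.py
echo '[0, 0, 1, 0, 0, 0, 0.5, 0, 0, 0, 0, 0, 0, 0, 0, 0]' | python3 jog.py
```

```text
time: 49.9
ee_pos: [585.1, -253.1, 132.1]
tcp_rot: [0.061, 0.998, -0.0, 0.001]
ft_force: [-1.2, 0.9, 10.4]
gripper_width: 0.3
grip_force: 5.1
time: 50.23
ee_pos: [585.2, -253.2, 131.9]
tcp_rot: [0.061, 0.998, -0.001, 0.001]
ft_force: [-6.0, 2.2, 20.6]
gripper_width: -0.3
grip_force: 10.6
```

Bottomed out (force jump to 20 N at 132 mm). Release, retreat, verify and hand in.

```bash
echo '[0, 0, -5, 0, 0, 0, -10, 0, 0, 0, -30, 0, 0, 0, -40, 0, 0, 0, -40, 0]' | python3 jog.py
echo '[35, 0, -10, 0, 35, 0, 0, 0, 35, 0, 0, 0, 0, 0, 0, 0, 0, 0, 0, 0]' | python3 jog.py 85
echo '[0, 0, 0, 0, 0, 0, 0, 0, 0, 0, 0, 0, 0, 0, 0, 0, 0, 0, 0, 0]' | python3 jog.py
python3 - <<'E'
from h import *
d=snap('wrist','w18.png');print(ctrl.read_state()['ee_pos'])
hsv=cv2.cvtColor(d['img'],cv2.COLOR_RGB2HSV)
m=((hsv[...,0]>=100)&(hsv[...,0]<=130)&(hsv[...,1]>130)&(hsv[...,2]>90)).astype(np.uint8)
n,l,st,c=cv2.connectedComponentsWithStats(m)
for i in range(1,n):
    if st[i,4]>200: print(st[i],c[i],p2w(d,*c[i],142),p2w(d,*c[i],132))
t=snap('top','top2.png'); bars(t,ztop=32,vmin=60,lo=60,hi=400)
m=((lambda h:((h[...,0]>4)&(h[...,0]<16)&(h[...,1]>170)&(h[...,2]>100)))(cv2.cvtColor(t['img'],cv2.COLOR_RGB2HSV))).astype(np.uint8)
n,l,st,c=cv2.connectedComponentsWithStats(m)
for i in range(1,n):
    if 300<c[i][0]<380 and 200<c[i][1]<240: print('orange',st[i],c[i],p2w(t,*c[i],87))
E
```

```text
time: 50.65
ee_pos: [584.1, -252.6, 255.2]
tcp_rot: [0.061, 0.998, 0.001, -0.001]
ft_force: [0.9, 0.4, 1.1]
gripper_width: -0.3
grip_force: 0.0
time: 51.07
ee_pos: [479.5, -240.0, 265.1]
tcp_rot: [0.062, 0.998, -0.0, 0.0]
ft_force: [-0.2, -0.7, 0.2]
gripper_width: 60.3
grip_force: 0.0
time: 51.48
ee_pos: [480.9, -240.0, 264.1]
tcp_rot: [0.061, 0.998, 0.0, -0.0]
ft_force: [1.1, 0.3, -0.5]
gripper_width: 85.1
grip_force: 0.0
[ 480.75423746 -240.01654401  264.09475452]
[195 100  25  16 261] [206.8045977  105.74329502] [ 404.9 -279.6  142. ] [ 404.4 -281.4  132. ]
[258 307  32  31 786] [273.46564885 322.01017812] [ 584.5 -253.7  142. ] [ 590.8 -254.5  132. ]
red c 1149.2 946.2 mean [1147.7  945.1] size 49.4 34.9 ang 46.0 px [63. 30.] 82
red c 624.6 540.7 mean [622.9 539.5] size 41.7 38.2 ang -89.2 px [172. 179.] 83
red c 443.3 389.6 mean [445.1 388.5] size 54.4 23.9 ang 1.7 px [215. 231.] 116
yellow c 715.8 371.1 mean [716.  371.1] size 41.8 27.6 ang 1.6 px [222. 153.] 83
yellow c 449.2 336.9 mean [449.2 335.4] size 51.3 27.3 ang 1.4 px [230. 230.] 128
blue c 457.8 221.3 mean [456.2 221.5] size 51.1 20.5 ang 1.2 px [264. 229.] 100
orange [345 220   1   1   1] [345. 220.] [487.6 -47.8  87. ]
orange [341 230   3   2   4] [342.  230.5] [452.8 -38.2  87. ]
```

Run:
```python
from h import *
t=load('top2.png');h=cv2.cvtColor(t['img'],cv2.COLOR_RGB2HSV)
m=((h[...,0]>45)&(h[...,0]<85)&(h[...,1]>50)).astype(np.uint8)
n,l,st,c=cv2.connectedComponentsWithStats(m)
for i in range(1,n):
    if st[i,4]>30 and 190<c[i][0]<450: print(st[i],c[i],p2w(t,*c[i],32))
print(w2p(t,[450.9,276.4,32]),h[int(w2p(t,[450.9,276.4,32])[1]),244:252].tolist())
```

```text
[244 222   8  17 125] [247.696 229.776] [452.6 276.7  32. ]
[243 245  12   4  36] [248.22222222 246.25      ] [396.7 273.7  32. ]
[247.8 230.3] [[50, 72, 128], [59, 92, 144], [59, 97, 155], [60, 101, 152], [60, 98, 156], [59, 100, 156], [59, 97, 142], [59, 51, 115]]
```

```bash
python3 -c "
from workcell import ctrl
print(ctrl.close_job())"
```

```text
the job is handed in; nothing more can be done
None
```

The job is handed in: all four bars are in the rack pockets of their own colours, the cover is shut flush, and the mister cap was then pushed fully down and sprang back up; I did not check the pigment jar, dropper bottle and scrap bowl at the end, but the arm never worked near them.

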